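Find the wobbly display post on the trinket stall

ROBOT

A 6-joint arm with a two-finger parallel gripper is mounted at the origin on the work surface. World frame = base frame: x ahead of the robot, y to its left, z up, the work surface at z = 0. Lengths are in mm, angles in rad, forces in N, time in s.
With the tool pointing down it reaches from about 350 to 775 mm from the base axis. Payload 7.3 kg.
Tool frame: the origin (TCP) lies on the centre line of the jaws, within the pads' length; the fingertips stand 22 mm ahead of it and the grasp point (between the pads) lies 3 mm ahead of it; x points along the fingers, z is the direction in which the jaws open and shut, and the axes are right-handed (so a half turn about x gives the same grasp; the last joint's range is limited). The gripper opens to 92 mm and grips with 3 to 60 N. Pads are 19 mm wide; open, the fingers measure 130 mm over their backs; the gripper's body (75 mm by 190 mm) begins 47 mm behind the grasp point.
Start: joints at [1.037, 0.342, 1.524, -0, 1.275, -0.146], TCP at [198.516, 486.039, 248.741] pointing down, gripper open.
Joint ranges: [-2.53, 2.53], [-0.77, 2.02], [0.04, 2.7], [-1, 4.14], [0.28, 2.66], [-3.11, 3.11]. Speed limits (rad/s): [2.57, 2.57, 3.14, 3.14, 3.14, 3.14].

INTERFACE

Orientations are given as [roll, pitch, yaw] about the fixed x, y, z axes, in that order (R = Rz(yaw) Ry(pitch) Rx(roll)).
In Python, from plant import readout, imaging, bot gives the robot as it stands.
- The arm moves only by the tool arm_command, never from a script. Its argument "plan" is a list of rows, each an object of numbers: "tx", "ty", "tz": the shift along the tool's x, y, z in cm; "wx", "wy", "wz": the turn, a rotation vector about the tool's x, y, z in rad; "jaw": the opening, from -1 (shut) to 1 (fully open). In form: [{"tx": .., "ty": .., "tz": .., "wx": .., "wy": .., "wz": .., "jaw": ..}, ...]. A call has 1 to 20 rows; each row shifts and turns the commanded pose from where the row before left it, along the tool's axes as they then stand; what a row does not reach is not made up. A row lasts 1/10 s, in which the tool goes at most 50 mm and 8.59 degrees, less where a joint would pass 70% of its speed; a pose out of reach is approached as far as the arm can. A call with a gripper value outside its range is refused whole. The fingers move at their own pace and stop on an object; the grip force is fixed at half the most. Time passes only in rows, so rows that do not move let the fingers close. It gives the time, the measured TCP pose, the force and the opening at its end, in the units of the state.
- readout.get_obs(): the state, without advancing time (a new reading comes with each control period).
- imaging.capture(name): name is "scene" or "top"; returns the picture (384x512x3 uint8, blue, green, red); there is no depth.
- imaging.get_calibration(name): a dict with "fx", "fy", "cx", "cy" (pixels), "position" and "rotation" of the camera in the world. Camera axes: x right, y up, looking along -z (the intrinsics and any distortion apply to the point x, -y, -z); pixel columns grow to the right and rows downward; lengths in mm; the calibration is good to about 2 mm. A picture is of the moment at which its call begins. get_calibration takes no time and is no camera call.
- bot.close_job(): hands the job in, once; it reports no verdict.
The state is a dict: "time": time; "joint_positions": joint angles; "dq": joint speeds; "tau": joint torques, N m; "tool_pos": TCP position; "tcp_rot": TCP orientation; "contact_force": force on the tool from outside, world axes, zero at the start; "moment": the same for the moment, N m; "grip_width": finger opening in mm.
Only numpy, scipy, OpenCV 4.12 (cv2) and the standard library are available. Lean on these libraries where they do the work, as an engineer would, in place of code of your own. Each camera call takes 0.05 s, during which the arm holds its last target.

TASK

Check the two short ball-topped display posts on round wooden bases for a worn hinge: first the left-hand one, then the right-hand one (left and right as seen from the robot), pinch the ball, from left and right, and rock the post about 10 degrees away from the robot and then back to about 10 degrees towards the robot. The sound post springs back upright when let go, the worn one stays leaning. Lift the worn one by its ball and set it down gently, base flat, in the shallow plywood repair tray; leave the sound one standing where it was.

Things in the scene. Friction and masses are not known exactly. Their poses are not given: they have to be found in the camera images.
- stand_a: display stand: round dark wooden base, 100 mm across, 26 mm high (stand about 0.8 kg), with a short post hinged between two brass cheeks on top. Looks just like stand B; one of the two hinges is worn, only rocking tells which. Origin: centre of the base's underside; x points away from the robot within 20 degrees, z up. One stand is to the robot's left (+y), the other on its right, by the tray.
- stand_b: display stand: round dark wooden base, 100 mm across, 26 mm high (stand about 0.8 kg), with a short post hinged between two brass cheeks on top. Looks just like stand A; one of the two hinges is worn, only rocking tells which. Origin: centre of the base's underside; x points away from the robot within 20 degrees, z up. One stand is to the robot's left (+y), the other on its right, by the tray.
- grip_a (a point): centre of the brass ball, 28 mm across, on top of stand A's post (a 14 mm wooden rod): 62 mm above the hinge, 98 mm above the table, 51 mm above the cheeks' top. Axes as the stand's, leaning with the post. Pinch the ball here with the fingers closing along y, the line of the hinge pin: the ball turns freely on a pin along y, so the post leans along x. Grip lightly (10-20 N) to rock; 30 N carries the stand, which hangs from the ball.
- grip_b (a point): centre of the brass ball, 28 mm across, on top of stand B's post (a 14 mm wooden rod): 62 mm above the hinge, 98 mm above the table, 51 mm above the cheeks' top. Axes as the stand's, leaning with the post. Pinch the ball here with the fingers closing along y, the line of the hinge pin: the ball turns freely on a pin along y, so the post leans along x. Grip lightly (10-20 N) to rock; 30 N carries the stand, which hangs from the ball.
- post_a (a joint): lean of stand A's post about its hinge (along the stand's y), rad: 0 upright, + away from the robot, - towards it, stops at +-0.26. Sound hinge: a spring of 0.8 N m/rad brings it upright when let go (2.2 N at the ball for 0.17 rad). Worn hinge: no spring, slight friction, stays leaning where it is left. Forcing it past a stop tips the stand.
- post_b (a joint): lean of stand B's post about its hinge (along the stand's y), rad: 0 upright, + away from the robot, - towards it, stops at +-0.26. Sound hinge: a spring of 0.8 N m/rad brings it upright when let go (2.2 N at the ball for 0.17 rad). Worn hinge: no spring, slight friction, stays leaning where it is left. Forcing it past a stop tips the stand.
- tray: shallow open repair tray of plywood on the right side of the table, fixed, 190 x 190 mm outside, walls 5 mm thick and 28 mm high, inner floor 5 mm above the table. Origin: centre of its underside; x and y along its walls.
Things that resemble listed ones, but are neither listed nor needed, are in the scene too. Leave any purple or red look-alike of the stand_b alone. Leave any red look-alike of the stand_a alone.

How it is judged (in metres and radians):
On the way, in this order (a step that is already met when the one before it is completed fails the run):
1. the left-hand post is leaned away from the robot by more than 0.09 rad (5 degrees) (((world y of stand_a above 0.087 m and value of joint post_a above 0.09 rad) or (world y of stand_b above 0.087 m and value of joint post_b above 0.09 rad))), for 0.1 s.
2. the left-hand post is leaned back towards the robot by more than 0.09 rad (((world y of stand_a above 0.087 m and value of joint post_a below -0.09 rad) or (world y of stand_b above 0.087 m and value of joint post_b below -0.09 rad))), for 0.1 s.
3. the right-hand post is leaned away from the robot by more than 0.09 rad (((world y of stand_a below 0.087 m and value of joint post_a above 0.09 rad) or (world y of stand_b below 0.087 m and value of joint post_b above 0.09 rad))), for 0.1 s.
4. the right-hand post is leaned back towards the robot by more than 0.09 rad (((world y of stand_a below 0.087 m and value of joint post_a below -0.09 rad) or (world y of stand_b below 0.087 m and value of joint post_b below -0.09 rad))), for 0.1 s.
At the end, for the whole second after the job is handed in: The loose stand is at rest with its base flat (0.1 rad) on the tray floor, base centre within 48 mm of the tray centre along each side; its post may lean. The sound stand is at rest, base flat (0.1 rad), within 40 mm of where it started (x of stand_b in the frame of tray between -0.048 and 0.048 m and y of stand_b in the frame of tray between -0.048 and 0.048 m and height (world z) of stand_b below 0.012 m and angle between each of stand_b, stand_a's own z axis and vertical below 0.1 rad and linear speed of each of stand_b, stand_a below 0.03 m/s and distance of stand_a from where it was at the start of the episode below 0.04 m); the robot touches nothing.
It fails at once if a stand is dropped or thrown: out of the fingers while its base is more than 20 mm above the tray's floor (25 mm above the table) ((height (world z) of stand_a above 0.025 m and contact force between the fingers and stand_a below 0.2 N) or (height (world z) of stand_b above 0.025 m and contact force between the fingers and stand_b below 0.2 N)).
It also fails if it takes over 72 s, if anything falls off the work surface, if the arm or the gripper's body presses on something with over 40 N, if the wrist force passes 120 N, or if a joint passes its speed limit or range.

## Working session

There is one attempt and no reset: what is moved stays moved. The work goes in short steps, Python scripts to look and compute and a tool call to move; the robot and the scene stay as the last step left them, time stands still between calls to the robot, and variables do not carry over. Pictures are saved under pics/ and viewed, and the job is handed in when it is done.

Besides the shell and the picture viewer there is one more tool, called after "Call:" by a JSON object that holds its "op" and its "data", one argument or row to a line. arm_command: Moves the arm, as the interface text tells. Its arguments: {"type":"object","properties":{"plan":{"type":"array"}},"required":["plan"]}

```bash
ls; mkdir -p pics; python3 - <<'E'
from plant import readout, imaging, bot
import cv2
for n in ("scene","top"):
    im=imaging.capture(n); cv2.imwrite(f"pics/{n}0.png",im); print(n,imaging.get_calibration(n))
print(readout.get_obs())
E
```

```text
pics
scene {'fx': 488.54047510193044, 'fy': 488.54047510193044, 'cx': 253.39131058109749, 'cy': 195.73587983017973, 'position': array([990.03878104, 327.75629677, 847.51555755]), 'rotation': array([ 0.67821199, -0.00968801,  2.18964599])}
top {'fx': 403.22986874021984, 'fy': 403.22986874021984, 'cx': 246.0281020172703, 'cy': 192.05097919162625, 'position': array([277.99471855, -26.06428316, 980.1073334 ]), 'rotation': array([ 0.22809925,  0.00262357, -1.57235098])}
{'time': 0.1, 'joint_positions': array([ 1.03700612e+00,  3.42646351e-01,  1.52492393e+00, -7.52525337e-06,
        1.27536628e+00, -1.46021452e-01]), 'dq': array([ 8.32438034e-04, -2.33917857e-03, -2.06951674e-03, -7.09153746e-05,
        1.73443666e-03, -4.33896993e-04]), 'tau': array([ 9.05940869e-04, -4.32004809e+01, -2.44694424e+01,  7.18954951e-02,
        5.26627118e-02, -7.40117343e-05]), 'tool_pos': array([198.3396261 , 485.74189384, 248.11705255]), 'tcp_rot': array([ 3.0009259 ,  1.5694524 , -2.09922964]), 'contact_force': array([ 0.64373729,  0.27549019, -0.32841509]), 'moment': array([ 0.02368373, -0.01618745, -0.02171077]), 'grip_width': 92.28892218947207}
```

View pics/scene0.png

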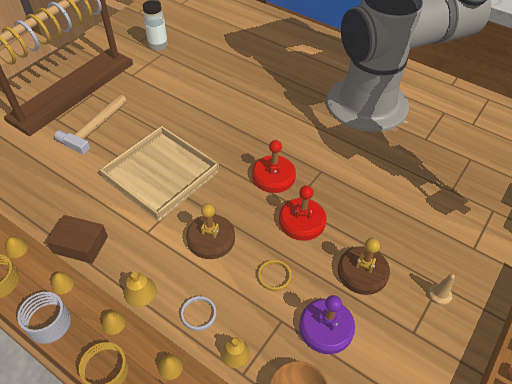

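View pics/top0.png

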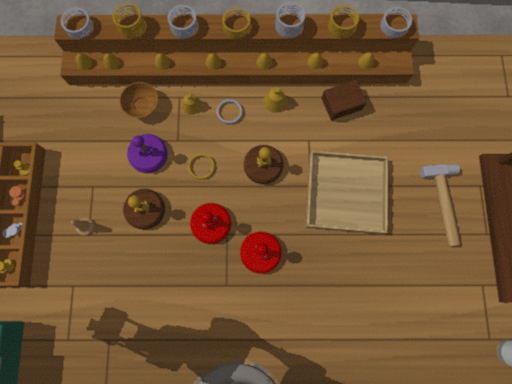

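```bash
cat > h.py <<'E'
import numpy as np, cv2
from scipy.spatial.transform import Rotation as R
from plant import readout, imaging, bot
def cal(n):
    c=imaging.get_calibration(n); return c, R.from_euler('xyz',c['rotation']).as_matrix()
def ray(n,u,v):
    c,M=cal(n); d=M@np.array([(u-c['cx'])/c['fx'],-(v-c['cy'])/c['fy'],-1]); return np.array(c['position']),d
def plane(n,u,v,z):
    p,d=ray(n,u,v); return p+d*(z-p[2])/d[2]
def tri(a,b):
    p1,d1=ray('scene',*a);p2,d2=ray('top',*b)
    A=np.stack([d1,-d2],1); s=np.linalg.lstsq(A,p2-p1,rcond=None)[0]
    x,y=p1+d1*s[0],p2+d2*s[1]; return (x+y)/2,np.linalg.norm(x-y)
def proj(n,P):
    c,M=cal(n); q=M.T@(np.array(P)-c['position']); return c['cx']-c['fx']*q[0]/q[2], c['cy']+c['fy']*q[1]/q[2]
E
python3 - <<'E'
from h import *
s=cv2.imread('pics/scene0.png');t=cv2.imread('pics/top0.png')
def crop(im,u,v,r=32,k=8): return cv2.resize(im[v-r:v+r,u-r:u+r],None,fx=k,fy=k,interpolation=cv2.INTER_CUBIC)[:,:]
k=6
rows=[np.hstack([crop(s,363,262,k=k),crop(s,211,230,k=k)]),np.hstack([crop(t,144,206,k=k),crop(t,264,163,k=k)])]
cv2.imwrite('pics/crop0.png',cv2.resize(np.vstack(rows),(590,590)))
for n,c in (('L',(144,209)),('R',(264,165))): print(n,plane('top',*c,26))
for c in ((313,152),(389,155),(386,233),(308,230)): print(plane('top',*c,28))
E
```

```text
L [458.13108787 221.76617412  26.        ]
R [567.90415653 -68.35256071  26.        ]
[ 600.63164948 -190.16380266   28.        ]
[ 592.37233712 -377.82838691   28.        ]
[ 398.84220716 -354.93038026   28.        ]
[ 406.32486651 -170.71499416   28.        ]
```

View pics/crop0.png

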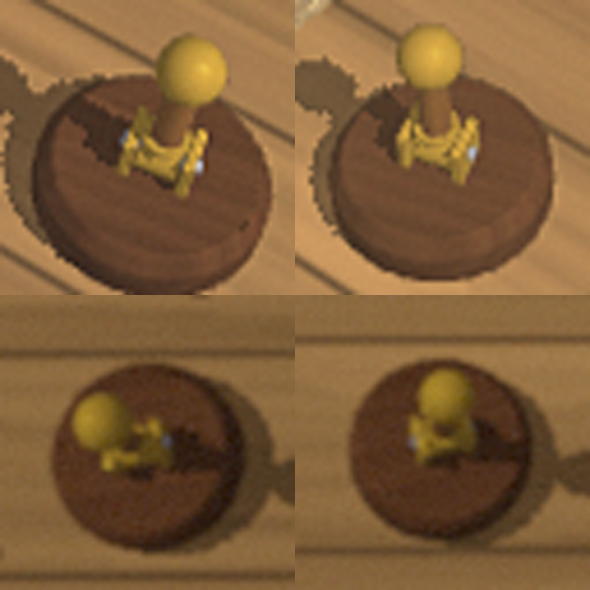

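```bash
python3 - <<'E'
from h import *
k=590/128
o={'sL':(331,230,0,0),'sR':(179,198,295,0),'tL':(112,174,0,295),'tR':(232,131,295,295)}
def px(n,u,v): a=o[n]; return (a[0]+(u-a[2])/k-.5,a[1]+(v-a[3])/k-.5)
print('ballL',tri(px('sL',191,70),px('tL',103,420)))
print('ballR',tri(px('sR',430,57),px('tR',445,398)))
# base top ellipse centres: bottoms edges
t=cv2.imread('pics/top0.png');s=cv2.imread('pics/scene0.png')
for im,n,c in ((t,'top',(144,209)),(t,'top',(264,165)),(s,'scene',(364,270)),(s,'scene',(211,237))):
    hsv=cv2.cvtColor(im,cv2.COLOR_BGR2HSV)
    m=((hsv[...,2]<115)&(hsv[...,1]>120)).astype(np.uint8)
    w=np.zeros_like(m);cv2.circle(w,c,30,1,-1);m&=w
    m=cv2.morphologyEx(m,cv2.MORPH_CLOSE,np.ones((5,5)))
    m=cv2.morphologyEx(m,cv2.MORPH_OPEN,np.ones((9,9)))
    cs,_=cv2.findContours(m,0,1);q=max(cs,key=cv2.contourArea);e=cv2.fitEllipse(cv2.convexHull(q));print(n,e,plane(n,*e[0],13))
a,b=[plane('scene',*px('sL',*q),36) for q in((125,138),(200,165))];d=b-a;print('pinL',a,b,np.degrees(np.arctan2(-d[0],d[1])))
a,b=[plane('top',*px('tL',*q),36) for q in((112,457),(167,440))];print('pinLtop?',a,b)
a,b=[plane('scene',*px('sR',*q),36) for q in((406,148),(472,153))];d=b-a;print('pinR',a,b,np.degrees(np.arctan2(-d[0],d[1])))
a,b=[plane('top',*px('tR',*q),36) for q in((413,442),(472,436))];d=a-b;print('pinRtop',a,b,np.degrees(np.arctan2(-d[0],d[1])))
E
```

```text
ballL (array([462.88537934, 225.95545254, 101.43069261]), np.float64(0.18854845023867664))
ballR (array([574.72118702, -65.92912561, 100.0220935 ]), np.float64(0.9694073149608499))
top ((147.03720092773438, 209.30287170410156), (46.85391616821289, 54.948699951171875), 169.17852783203125) [459.81902974 217.68661988  13.        ]
top ((266.8716125488281, 169.14877319335938), (43.38172912597656, 51.077537536621094), 106.86736297607422) [561.04430266 -75.96623901  13.        ]
scene ((361.32196044921875, 270.0886535644531), (52.66400909423828, 55.73024368286133), 94.13048553466797) [465.99936101 224.05202654  13.        ]
scene ((208.42918395996094, 235.764404296875), (44.04398727416992, 54.71023178100586), 95.884765625) [577.92339156 -69.29271604  13.        ]
pinL [463.52514129 210.06385008  36.        ] [456.88209336 241.60898482  36.        ] 11.892078928123741
pinLtop? [457.14132113 238.77121638  36.        ] [466.03784027 210.80272822  36.        ]
pinR [584.49913855 -77.28787906  36.        ] [569.6854722  -52.24168041  36.        ] 30.60234856595723
pinRtop [571.55655926 -51.11686353  36.        ] [574.80881516 -82.46007914  36.        ] 5.92396356235977
```

```bash
python3 - <<'E'
from h import *
s=cv2.imread('pics/scene0.png');t=cv2.imread('pics/top0.png')
def crop(im,u,v,r=13,k=22): return cv2.resize(im[v-r:v+r,u-r:u+r],(290,290),interpolation=cv2.INTER_LANCZOS4)
cv2.imwrite('pics/crop1.png',np.vstack([np.hstack([crop(s,366,260),crop(s,210,229)]),np.hstack([crop(t,144,206),crop(t,264,163)])]))
E
```

```text
(no output)
```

View pics/crop1.png

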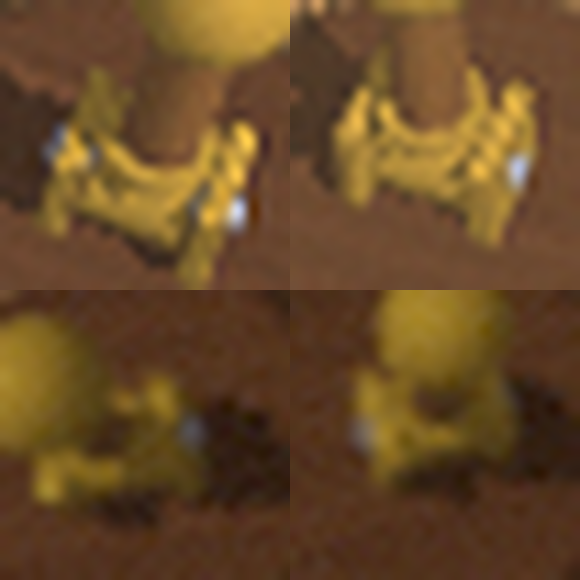

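```bash
python3 - <<'E'
from h import *
k=290/26
o={'sL':(353,247,0,0),'sR':(197,216,290,0),'tL':(131,193,0,290),'tR':(251,150,290,290)}
def px(n,u,v): a=o[n]; return (a[0]+(u-a[2])/k-.5,a[1]+(v-a[3])/k-.5)
def f(n,p,q,z,c):
    a,b=plane(c,*px(n,*p),z),plane(c,*px(n,*q),z); d=b-a
    if d[1]<0:d=-d
    print(n,a,b,np.degrees(np.arctan2(-d[0],d[1])))
f('sL',(55,143),(237,212),36,'scene');f('sL',(55,235),(195,283),26,'scene')
f('sR',(355,203),(487,243),26,'scene')
f('sR',(358,95),(520,95),47,'scene')
f('tR',(375,385),(500,385),47,'top')
f('tR',(385,478),(495,455),40,'top')
print(px('sR',518,172),plane('scene',*px('sR',518,172),36), plane('top',*px('tR',365,433),36))
print(tri(px('sR',518,172),px('tR',365,433)))
E
```

```text
sL [463.50044767 209.64321789  36.        ] [457.46208413 241.59917184  36.        ] 10.700386675458123
sL [473.57967305 216.93566732  26.        ] [467.91314524 241.0525982   26.        ] 13.22241018708883
sR [587.64547229 -76.30280493  26.        ] [580.4633395  -51.41183911  26.        ] 16.095165160317258
sR [579.37619605 -80.41607157  47.        ] [562.30683396 -56.79582683  47.        ] 35.854063908110156
tR [579.19945409 -53.38374964  47.        ] [579.13424996 -80.53266643  47.        ] -0.13760823414359935
tR [560.24580936 -55.58961257  40.        ] [565.41500739 -79.61764371  40.        ] 12.141108016940247
(216.94137931034481, 230.92068965517242) [570.07465306 -51.83027803  36.        ] [571.73674645 -51.42179987  36.        ]
(array([571.07531328, -51.19274224,  37.78298978]), np.float64(0.41417197354658064))
```

```bash
cat >> h.py <<'E'
def state():
    o=readout.get_obs(); return o,np.array(o['tool_pos']),R.from_euler('xyz',o['tcp_rot']).as_matrix()
def go(target,yaw,sgn=1):
    o,p,M=state()
    print('t',o['time'],'p',p.round(1),'w',round(o['grip_width'],1),'F',np.round(o['contact_force'],1),'\nM',M.round(3).tolist())
    z=sgn*np.array([-np.sin(yaw),np.cos(yaw),0]);x=np.array([0,0,-1.]);y=np.cross(z,x)
    T=np.stack([x,y,z],1)
    print('turn tool',R.from_matrix(M.T@T).as_rotvec().round(4),'shift cm before turn',(M.T@(np.array(target)-p)/10).round(2),'after turn',(T.T@(np.array(target)-p)/10).round(2))
E
python3 - <<'E'
from h import *
for s in(1,-1): go([462,226,150],np.radians(12),s)
E
```

```text
t 0.1 p [198.3 485.7 248.1] w 92.3 F [ 0.6  0.3 -0.3] 
M [[-0.001, -0.926, 0.378], [-0.001, 0.378, 0.926], [-1.0, 0.0, -0.001]]
turn tool [-0.5972 -0.0012 -0.0006] shift cm before turn [  9.82 -34.23 -14.06] after turn [  9.81 -20.39 -30.89]
t 0.1 p [198.3 485.7 248.1] w 92.3 F [ 0.6  0.3 -0.3] 
M [[-0.001, -0.926, 0.378], [-0.001, 0.378, 0.926], [-1.0, 0.0, -0.001]]
turn tool [ 2.5444e+00 -8.0000e-04  1.6000e-03] shift cm before turn [  9.82 -34.23 -14.06] after turn [ 9.81 20.39 30.89]
```

Call:
{"op": "arm_command", "data": {
  "plan": [
    {"ty": -2, "tz": -0.8, "jaw": 1},
    {"ty": -2, "tz": -0.8, "jaw": 1},
    {"ty": -2, "tz": -0.8, "jaw": 1},
    {"ty": -2, "tz": -0.8, "jaw": 1},
    {"ty": -2, "tz": -0.8, "jaw": 1},
    {"ty": -2, "tz": -0.8, "jaw": 1},
    {"ty": -2, "tz": -0.8, "jaw": 1},
    {"ty": -2, "tz": -0.8, "jaw": 1},
    {"ty": -2, "tz": -0.8, "jaw": 1},
    {"ty": -2, "tz": -0.8, "jaw": 1},
    {"ty": -2, "tz": -0.8, "jaw": 1},
    {"ty": -2, "tz": -0.8, "jaw": 1},
    {"ty": -2, "tz": -0.8, "jaw": 1},
    {"ty": -2, "tz": -0.8, "jaw": 1},
    {"wx": -0.1, "jaw": 1},
    {"wx": -0.1, "jaw": 1},
    {"wx": -0.1, "jaw": 1},
    {"wx": -0.1, "jaw": 1},
    {"wx": -0.1, "jaw": 1},
    {"wx": -0.1, "jaw": 1}
  ]
}}

```text
invalid input at $.plan[0]: expected keys tx, ty, tz, wx, wy, wz, jaw
```

```bash
python3 - <<'E'
from h import *
go([462.5,226,101],np.radians(12))
cv2.imwrite('pics/s1.png',imaging.capture('scene'))
E
```

```text
t 0.1 p [198.3 485.7 248.1] w 92.3 F [ 0.6  0.3 -0.3] 
M [[-0.001, -0.926, 0.378], [-0.001, 0.378, 0.926], [-1.0, 0.0, -0.001]]
turn tool [-0.5972 -0.0012 -0.0006] shift cm before turn [ 14.72 -34.28 -14.04] after turn [ 14.71 -20.44 -30.9 ]
```

View pics/s1.png

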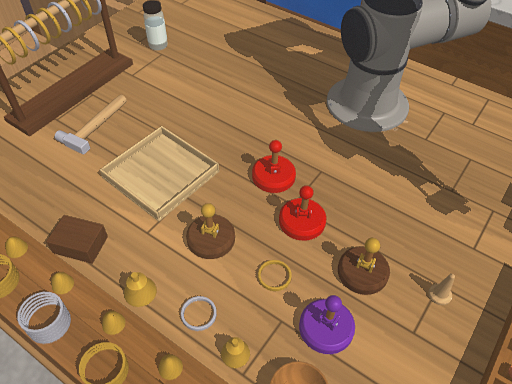

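Call:
{"op": "arm_command", "data": {
  "plan": [
    {"tx": 0, "ty": -2.5, "tz": -1, "wx": 0, "wy": 0, "wz": 0, "jaw": 1},
    {"tx": 0, "ty": -2.5, "tz": -1, "wx": 0, "wy": 0, "wz": 0, "jaw": 1},
    {"tx": 0, "ty": -2.5, "tz": -1, "wx": 0, "wy": 0, "wz": 0, "jaw": 1},
    {"tx": 0, "ty": -2.5, "tz": -1, "wx": 0, "wy": 0, "wz": 0, "jaw": 1},
    {"tx": 0, "ty": -2.5, "tz": -1, "wx": 0, "wy": 0, "wz": 0, "jaw": 1},
    {"tx": 0, "ty": -2.5, "tz": -1, "wx": 0, "wy": 0, "wz": 0, "jaw": 1},
    {"tx": 0, "ty": -2.5, "tz": -1, "wx": 0, "wy": 0, "wz": 0, "jaw": 1},
    {"tx": 0, "ty": -2.5, "tz": -1, "wx": 0, "wy": 0, "wz": 0, "jaw": 1},
    {"tx": 0, "ty": -2.5, "tz": -1, "wx": 0, "wy": 0, "wz": 0, "jaw": 1},
    {"tx": 0, "ty": -2.5, "tz": -1, "wx": 0, "wy": 0, "wz": 0, "jaw": 1},
    {"tx": 0, "ty": -2.5, "tz": -1, "wx": 0, "wy": 0, "wz": 0, "jaw": 1},
    {"tx": 0, "ty": -2.5, "tz": -1, "wx": 0, "wy": 0, "wz": 0, "jaw": 1},
    {"tx": 0, "ty": -2.5, "tz": -1, "wx": 0, "wy": 0, "wz": 0, "jaw": 1},
    {"tx": 0, "ty": -1.5, "tz": -1, "wx": 0, "wy": 0, "wz": 0, "jaw": 1},
    {"tx": 1, "ty": 0, "tz": 0, "wx": -0.1, "wy": 0, "wz": 0, "jaw": 1},
    {"tx": 1, "ty": 0, "tz": 0, "wx": -0.1, "wy": 0, "wz": 0, "jaw": 1},
    {"tx": 1, "ty": 0, "tz": 0, "wx": -0.1, "wy": 0, "wz": 0, "jaw": 1},
    {"tx": 1, "ty": 0, "tz": 0, "wx": -0.1, "wy": 0, "wz": 0, "jaw": 1},
    {"tx": 1, "ty": 0, "tz": 0, "wx": -0.1, "wy": 0, "wz": 0, "jaw": 1},
    {"tx": 1, "ty": 0, "tz": 0, "wx": -0.1, "wy": 0, "wz": 0, "jaw": 1}
  ]
}}

```text
time: 2.15
tool_pos: [460.2, 227.8, 188.1]
tcp_rot: [1.558, 1.57, -2.938]
contact_force: [1.2, 0.5, -1.1]
grip_width: 92.1
```

```bash
python3 - <<'E'
from h import *
cv2.imwrite('pics/s1b.png',imaging.capture('scene'))
go([462.5,226,101],np.radians(12))
E
```

```text
t 2.2 p [459.4 227.5 186.5] w 91.9 F [-0.1 -0.3 -0.3] 
M [[-0.003, -0.976, -0.219], [-0.001, -0.219, 0.976], [-1.0, 0.003, -0.0]]
turn tool [ 0.0117 -0.0003 -0.0034] shift cm before turn [ 8.55 -0.3  -0.21] after turn [ 8.55 -0.28 -0.21]
```

View pics/s1b.png

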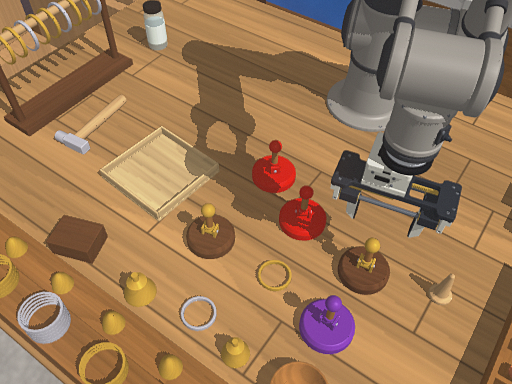

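Call:
{"op": "arm_command", "data": {
  "plan": [
    {"tx": 1.5, "ty": -0.3, "tz": -0.2, "wx": 0, "wy": 0, "wz": 0, "jaw": 1},
    {"tx": 1.5, "ty": 0, "tz": 0, "wx": 0.01, "wy": 0, "wz": 0, "jaw": 1},
    {"tx": 1.5, "ty": 0, "tz": 0, "wx": 0, "wy": 0, "wz": 0, "jaw": 1},
    {"tx": 1.5, "ty": 0, "tz": 0, "wx": 0, "wy": 0, "wz": 0, "jaw": 1},
    {"tx": 1.3, "ty": 0, "tz": 0, "wx": 0, "wy": 0, "wz": 0, "jaw": 1},
    {"tx": 1.2, "ty": 0, "tz": 0, "wx": 0, "wy": 0, "wz": 0, "jaw": 1},
    {"tx": 0, "ty": 0, "tz": 0, "wx": 0, "wy": 0, "wz": 0, "jaw": 0},
    {"tx": 0, "ty": 0, "tz": 0, "wx": 0, "wy": 0, "wz": 0, "jaw": 0}
  ]
}}

```text
time: 3.0
tool_pos: [463.8, 226.6, 103.9]
tcp_rot: [1.202, 1.571, 2.974]
contact_force: [0.5, -0.1, -0.2]
grip_width: 80.3
```

```bash
python3 - <<'E'
from h import *
a=imaging.capture('scene');b=imaging.capture('top')
def cr(im,u,v,r=45): return cv2.resize(im[v-r:v+r,u-r:u+r],(380,380),interpolation=cv2.INTER_CUBIC)
cv2.imwrite('pics/g1.png',np.hstack([cr(a,372,250),cr(b,137,203)]))
go([462.5,226,101],np.radians(12))
E
```

```text
t 3.1 p [464.1 226.7 104.4] w 72.4 F [ 0.8  0.1 -0.5] 
M [[0.001, -0.98, -0.201], [0.0, -0.201, 0.98], [-1.0, -0.001, 0.0]]
turn tool [-0.0076  0.0002  0.0013] shift cm before turn [ 0.34  0.17 -0.04] after turn [ 0.34  0.17 -0.03]
```

View pics/g1.png

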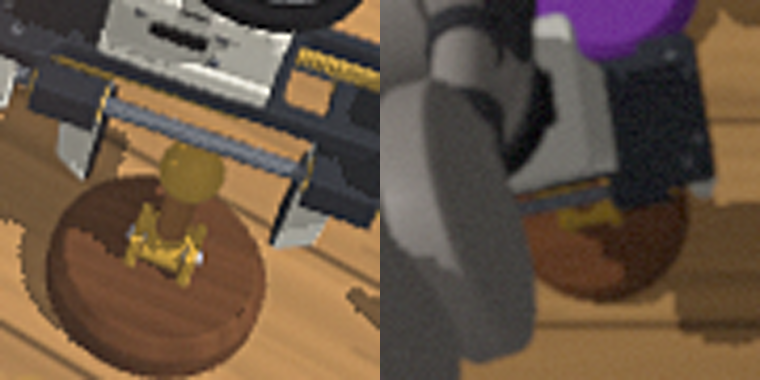

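Call:
{"op": "arm_command", "data": {
  "plan": [
    {"tx": 0.3, "ty": 0.1, "tz": 0, "wx": 0, "wy": 0, "wz": 0, "jaw": -0.3},
    {"tx": 0, "ty": 0, "tz": 0, "wx": 0, "wy": 0, "wz": 0, "jaw": -0.3},
    {"tx": 0, "ty": 0, "tz": 0, "wx": 0, "wy": 0, "wz": 0, "jaw": -0.3},
    {"tx": 0, "ty": 0, "tz": 0, "wx": 0, "wy": 0, "wz": 0, "jaw": -0.3},
    {"tx": 0, "ty": 0, "tz": 0, "wx": 0, "wy": 0, "wz": 0, "jaw": -0.3},
    {"tx": 0, "ty": 0, "tz": 0, "wx": 0, "wy": 0, "wz": 0, "jaw": -0.5},
    {"tx": 0, "ty": 0, "tz": 0, "wx": 0, "wy": 0, "wz": 0, "jaw": -0.5},
    {"tx": 0, "ty": 0, "tz": 0, "wx": 0, "wy": 0, "wz": 0, "jaw": -0.5},
    {"tx": 0, "ty": 0, "tz": 0, "wx": 0, "wy": 0, "wz": 0, "jaw": -0.5},
    {"tx": 0, "ty": 0, "tz": 0, "wx": 0, "wy": 0, "wz": 0, "jaw": -0.5}
  ]
}}

```text
time: 4.1
tool_pos: [462.7, 226.5, 100.8]
tcp_rot: [-0.592, 1.571, 1.181]
contact_force: [-0.7, 0.4, 0.3]
grip_width: 26.3
```

```bash
python3 - <<'E'
from h import *
a=imaging.capture('scene');b=imaging.capture('top')
def cr(im,u,v,r=45): return cv2.resize(im[v-r:v+r,u-r:u+r],(380,380),interpolation=cv2.INTER_CUBIC)
cv2.imwrite('pics/g2.png',np.hstack([cr(a,372,250),cr(b,137,203)]))
go([462.5,226,101],np.radians(12))
E
```

```text
t 4.2 p [462.7 226.5 100.8] w 26.2 F [-0.7  1.2 -0.1] 
M [[0.0, -0.98, -0.201], [0.0, -0.201, 0.98], [-1.0, -0.0, 0.0]]
turn tool [-0.0072  0.0002  0.0002] shift cm before turn [-0.02  0.03 -0.04] after turn [-0.02  0.03 -0.04]
```

View pics/g2.png

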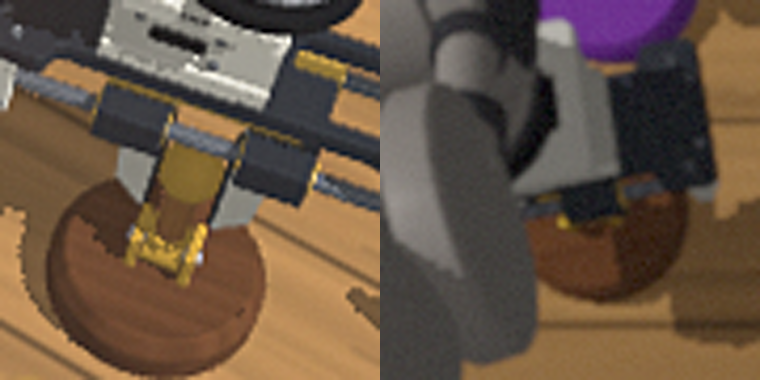

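Call:
{"op": "arm_command", "data": {
  "plan": [
    {"tx": 0, "ty": 0, "tz": 0, "wx": 0, "wy": 0, "wz": 0, "jaw": -1},
    {"tx": 0, "ty": 0, "tz": 0, "wx": 0, "wy": 0, "wz": 0, "jaw": -1},
    {"tx": 0, "ty": 0, "tz": 0, "wx": 0, "wy": 0, "wz": 0, "jaw": -1},
    {"tx": 0, "ty": -0.2, "tz": 0, "wx": 0, "wy": 0, "wz": 0, "jaw": -1},
    {"tx": 0.01, "ty": -0.2, "tz": 0, "wx": 0, "wy": 0, "wz": 0, "jaw": -1},
    {"tx": 0.02, "ty": -0.2, "tz": 0, "wx": 0, "wy": 0, "wz": 0, "jaw": -1},
    {"tx": 0.02, "ty": -0.2, "tz": 0, "wx": 0, "wy": 0, "wz": 0, "jaw": -1},
    {"tx": 0.04, "ty": -0.2, "tz": 0, "wx": 0, "wy": 0, "wz": 0, "jaw": -1},
    {"tx": 0, "ty": 0, "tz": 0, "wx": 0, "wy": 0, "wz": 0, "jaw": -1},
    {"tx": 0, "ty": 0, "tz": 0, "wx": 0, "wy": 0, "wz": 0, "jaw": -1},
    {"tx": 0, "ty": 0, "tz": 0, "wx": 0, "wy": 0, "wz": 0, "jaw": -1},
    {"tx": 0, "ty": 0, "tz": 0, "wx": 0, "wy": 0, "wz": 0, "jaw": -1}
  ]
}}

```text
time: 5.4
tool_pos: [472.6, 228.3, 99.9]
tcp_rot: [-1.6, 1.57, 0.173]
contact_force: [0.6, 0.2, 1.8]
grip_width: 26.6
```

```bash
python3 - <<'E'
from h import *
a=imaging.capture('scene');b=imaging.capture('top')
def cr(im,u,v,r=45): return cv2.resize(im[v-r:v+r,u-r:u+r],(380,380),interpolation=cv2.INTER_CUBIC)
cv2.imwrite('pics/g3.png',np.hstack([cr(a,372,250),cr(b,137,203)]))
go([462.5,226,101],np.radians(12))
E
```

```text
t 5.5 p [472.6 228.3  99.9] w 26.0 F [0.9 1.1 2.3] 
M [[0.0, -0.98, -0.201], [0.0, -0.201, 0.98], [-1.0, -0.0, 0.0]]
turn tool [-0.0072  0.      0.0003] shift cm before turn [-0.11  1.03 -0.03] after turn [-0.11  1.03 -0.02]
```

View pics/g3.png

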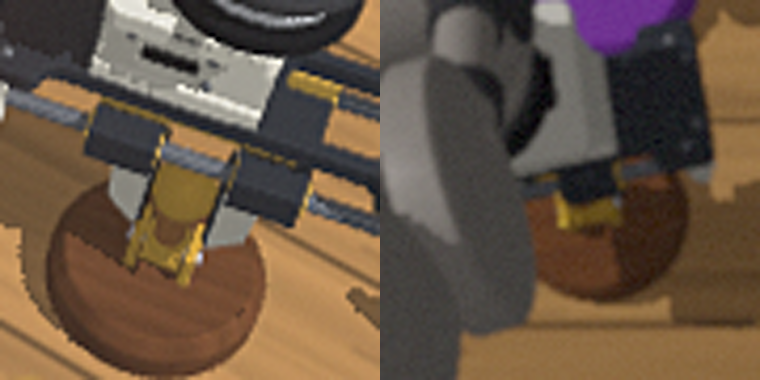

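Call:
{"op": "arm_command", "data": {
  "plan": [
    {"tx": -0.04, "ty": 0.2, "tz": 0, "wx": 0, "wy": 0, "wz": 0, "jaw": -1},
    {"tx": -0.02, "ty": 0.2, "tz": 0, "wx": 0, "wy": 0, "wz": 0, "jaw": -1},
    {"tx": -0.02, "ty": 0.2, "tz": 0, "wx": 0, "wy": 0, "wz": 0, "jaw": -1},
    {"tx": -0.01, "ty": 0.2, "tz": 0, "wx": 0, "wy": 0, "wz": 0, "jaw": -1},
    {"tx": 0, "ty": 0.2, "tz": 0, "wx": 0, "wy": 0, "wz": 0, "jaw": -1},
    {"tx": 0, "ty": 0.2, "tz": 0, "wx": 0, "wy": 0, "wz": 0, "jaw": -1},
    {"tx": 0.01, "ty": 0.2, "tz": 0, "wx": 0, "wy": 0, "wz": 0, "jaw": -1},
    {"tx": 0.02, "ty": 0.2, "tz": 0, "wx": 0, "wy": 0, "wz": 0, "jaw": -1},
    {"tx": 0.02, "ty": 0.2, "tz": 0, "wx": 0, "wy": 0, "wz": 0, "jaw": -1},
    {"tx": 0.04, "ty": 0.2, "tz": 0, "wx": 0, "wy": 0, "wz": 0, "jaw": -1},
    {"tx": 0, "ty": 0.05, "tz": 0, "wx": 0, "wy": 0, "wz": 0, "jaw": -1},
    {"tx": 0, "ty": 0, "tz": 0, "wx": 0, "wy": 0, "wz": 0, "jaw": -1},
    {"tx": 0, "ty": 0, "tz": 0, "wx": 0, "wy": 0, "wz": 0, "jaw": -1},
    {"tx": 0, "ty": 0, "tz": 0, "wx": 0, "wy": 0, "wz": 0, "jaw": -1}
  ]
}}

```text
time: 6.9
tool_pos: [452.4, 224.4, 99.8]
tcp_rot: [0.022, 1.571, 1.795]
contact_force: [-0.6, 4.4, 2.1]
grip_width: 26.2
```

```bash
python3 - <<'E'
from h import *
a=imaging.capture('scene');b=imaging.capture('top')
def cr(im,u,v,r=45): return cv2.resize(im[v-r:v+r,u-r:u+r],(380,380),interpolation=cv2.INTER_CUBIC)
cv2.imwrite('pics/g4.png',np.hstack([cr(a,372,250),cr(b,137,203)]))
go([462.5,226,101],np.radians(12))
E
```

```text
t 7.0 p [452.4 224.3  99.8] w 26.2 F [-1.8  4.2  2.1] 
M [[-0.0, -0.98, -0.201], [0.0, -0.201, 0.98], [-1.0, -0.0, 0.0]]
turn tool [-0.0073  0.0002  0.    ] shift cm before turn [-0.12 -1.02 -0.04] after turn [-0.12 -1.02 -0.05]
```

View pics/g4.png

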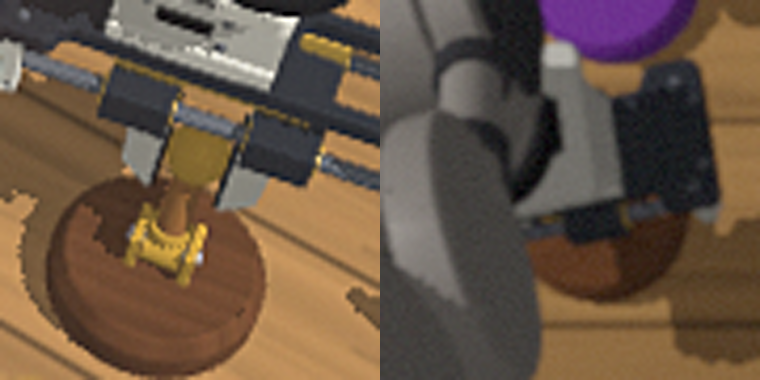

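Call:
{"op": "arm_command", "data": {
  "plan": [
    {"tx": 0, "ty": 0, "tz": 0, "wx": 0, "wy": 0, "wz": 0, "jaw": 0.2},
    {"tx": 0, "ty": 0, "tz": 0, "wx": 0, "wy": 0, "wz": 0, "jaw": 0.2},
    {"tx": 0, "ty": 0, "tz": 0, "wx": 0, "wy": 0, "wz": 0, "jaw": 0.2},
    {"tx": 0, "ty": 0, "tz": 0, "wx": 0, "wy": 0, "wz": 0, "jaw": 0.2},
    {"tx": 0, "ty": 0, "tz": 0, "wx": 0, "wy": 0, "wz": 0, "jaw": 0.2},
    {"tx": 0, "ty": 0, "tz": 0, "wx": 0, "wy": 0, "wz": 0, "jaw": 0.2},
    {"tx": 0, "ty": 0, "tz": 0, "wx": 0, "wy": 0, "wz": 0, "jaw": 0.2},
    {"tx": 0, "ty": 0, "tz": 0, "wx": 0, "wy": 0, "wz": 0, "jaw": 0.2}
  ]
}}

```text
time: 7.8
tool_pos: [452.4, 224.2, 99.8]
tcp_rot: [-0.569, 1.571, 1.204]
contact_force: [-0.4, -0.6, -0.3]
grip_width: 54.7
```

```bash
python3 - <<'E'
from h import *
a=imaging.capture('scene');b=imaging.capture('top')
def cr(im,u,v,r=45): return cv2.resize(im[v-r:v+r,u-r:u+r],(380,380),interpolation=cv2.INTER_CUBIC)
cv2.imwrite('pics/g5.png',np.hstack([cr(a,372,250),cr(b,137,203)]))
go([462.5,226,101],np.radians(12))
E
```

```text
t 7.9 p [452.4 224.2  99.8] w 55.1 F [ 0.5  0.1 -0.3] 
M [[0.0, -0.98, -0.201], [0.0, -0.201, 0.98], [-1.0, -0.0, 0.0]]
turn tool [-0.0072  0.0001  0.    ] shift cm before turn [-0.12 -1.02 -0.03] after turn [-0.12 -1.02 -0.04]
```

View pics/g5.png

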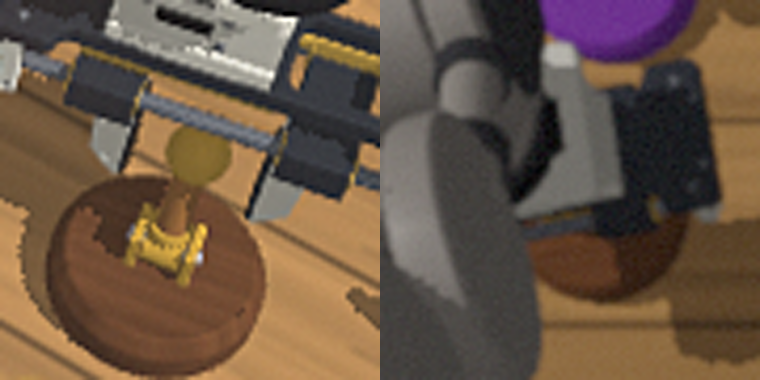

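Call:
{"op": "arm_command", "data": {
  "plan": [
    {"tx": -1, "ty": 0, "tz": 0, "wx": 0, "wy": 0, "wz": 0, "jaw": 0.6},
    {"tx": -2, "ty": 0, "tz": 0, "wx": 0, "wy": 0, "wz": 0, "jaw": 0.6},
    {"tx": -3, "ty": 0, "tz": 0, "wx": 0, "wy": 0, "wz": 0, "jaw": 0.6},
    {"tx": -3, "ty": 0, "tz": 0, "wx": 0, "wy": 0, "wz": 0, "jaw": 1},
    {"tx": -1, "ty": 0, "tz": 0, "wx": 0, "wy": 0, "wz": 0, "jaw": 1},
    {"tx": 0, "ty": -0.5, "tz": -2.5, "wx": 0, "wy": 0, "wz": 0, "jaw": 1},
    {"tx": 0, "ty": -0.5, "tz": -2.5, "wx": 0, "wy": 0, "wz": 0, "jaw": 1},
    {"tx": 0, "ty": -0.5, "tz": -2.5, "wx": 0, "wy": 0, "wz": 0, "jaw": 1},
    {"tx": 0, "ty": -0.5, "tz": -2.5, "wx": 0, "wy": 0, "wz": 0, "jaw": 1},
    {"tx": 0, "ty": -0.5, "tz": -2.5, "wx": 0, "wy": 0, "wz": 0, "jaw": 1},
    {"tx": 0, "ty": -0.5, "tz": -2.5, "wx": 0, "wy": 0, "wz": 0, "jaw": 1},
    {"tx": 0, "ty": -0.5, "tz": -2.5, "wx": 0, "wy": 0, "wz": 0, "jaw": 1},
    {"tx": 0, "ty": -0.5, "tz": -2.5, "wx": 0, "wy": 0, "wz": 0, "jaw": 1},
    {"tx": 0, "ty": -0.5, "tz": -2.5, "wx": 0, "wy": 0, "wz": 0, "jaw": 1},
    {"tx": 0, "ty": -0.5, "tz": -2.5, "wx": 0, "wy": 0, "wz": 0, "jaw": 1},
    {"tx": 0, "ty": -0.5, "tz": -2.5, "wx": 0, "wy": 0, "wz": 0, "jaw": 1},
    {"tx": 0, "ty": -0.5, "tz": -2.5, "wx": 0, "wy": 0, "wz": 0, "jaw": 1},
    {"tx": 0, "ty": 0, "tz": 0, "wx": 0, "wy": 0, "wz": 0, "jaw": 1},
    {"tx": 0, "ty": 0, "tz": 0, "wx": 0, "wy": 0, "wz": 0, "jaw": 1}
  ]
}}

```text
time: 9.8
tool_pos: [571.0, -57.7, 199.3]
tcp_rot: [0.834, 1.569, 2.606]
contact_force: [-0.9, 0.4, 0.6]
grip_width: 91.9
```

```bash
python3 - <<'E'
from h import *
a=imaging.capture('scene');b=imaging.capture('top')
cv2.imwrite('pics/s2.png',a);cv2.imwrite('pics/t2.png',b)
def cr(im,u,v,r=45): return cv2.resize(im[v-r:v+r,u-r:u+r],(380,380),interpolation=cv2.INTER_CUBIC)
cv2.imwrite('pics/g6.png',np.hstack([cr(a,370,255),cr(b,137,203)]))
go([574,-66,101],np.radians(11))
E
```

```text
t 9.9 p [570.9 -56.7 199.6] w 91.8 F [-1.1 -0.3 -0.1] 
M [[-0.001, -0.98, -0.201], [0.001, -0.201, 0.98], [-1.0, 0.001, 0.001]]
turn tool [ 0.0108  0.0008 -0.0007] shift cm before turn [ 9.86 -0.12 -0.98] after turn [ 9.86 -0.13 -0.97]
```

View pics/g6.png

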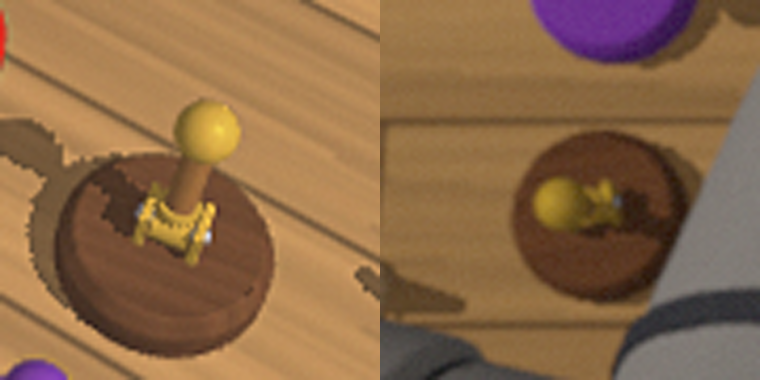

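View pics/s2.png

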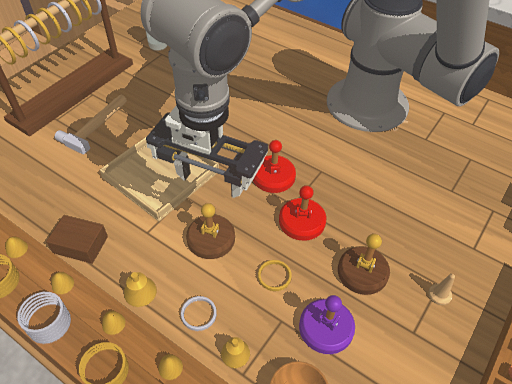

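Call:
{"op": "arm_command", "data": {
  "plan": [
    {"tx": 1.5, "ty": -0.1, "tz": -0.5, "wx": 0, "wy": 0, "wz": 0, "jaw": 1},
    {"tx": 1.5, "ty": 0, "tz": -0.5, "wx": 0.01, "wy": 0, "wz": 0, "jaw": 1},
    {"tx": 1.5, "ty": 0, "tz": 0, "wx": 0, "wy": 0, "wz": 0, "jaw": 1},
    {"tx": 1.5, "ty": 0, "tz": 0, "wx": 0, "wy": 0, "wz": 0, "jaw": 1},
    {"tx": 1.5, "ty": 0, "tz": 0, "wx": 0, "wy": 0, "wz": 0, "jaw": 1},
    {"tx": 1.2, "ty": 0, "tz": 0, "wx": 0, "wy": 0, "wz": 0, "jaw": 0.5},
    {"tx": 1.1, "ty": 0, "tz": 0, "wx": 0, "wy": 0, "wz": 0, "jaw": 0},
    {"tx": 0, "ty": 0, "tz": 0, "wx": 0, "wy": 0, "wz": 0, "jaw": 0},
    {"tx": 0, "ty": 0, "tz": 0, "wx": 0, "wy": 0, "wz": 0, "jaw": 0}
  ]
}}

```text
time: 10.8
tool_pos: [574.6, -67.0, 102.0]
tcp_rot: [-1.532, 1.571, 0.231]
contact_force: [0.2, 0.6, 0.6]
grip_width: 64.6
```

```bash
python3 - <<'E'
from h import *
a=imaging.capture('scene');b=imaging.capture('top')
def cr(im,u,v,r=45): return cv2.resize(im[v-r:v+r,u-r:u+r],(380,380),interpolation=cv2.INTER_CUBIC)
cv2.imwrite('pics/g7.png',np.hstack([cr(a,210,220),cr(b,264,160)]))
go([574,-66,101],np.radians(11))
E
```

```text
t 10.9 p [574.9 -67.2 102.5] w 56.3 F [-0.1  0.3  0.6] 
M [[0.001, -0.982, -0.191], [-0.0, -0.191, 0.982], [-1.0, -0.001, -0.0]]
turn tool [ 0.0003 -0.0005  0.0013] shift cm before turn [0.15 0.07 0.14] after turn [0.15 0.07 0.14]
```

View pics/g7.png

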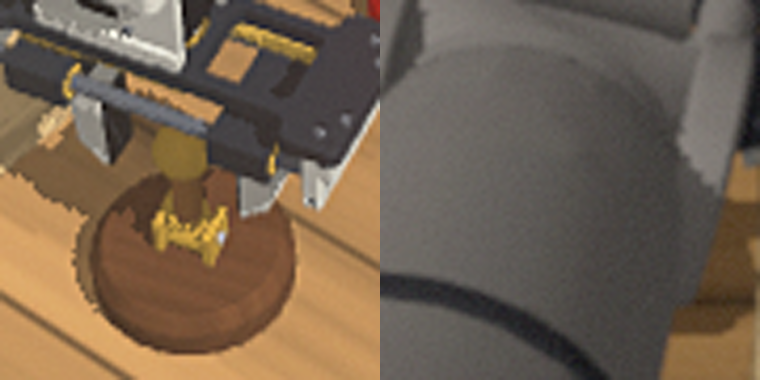

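Ball (180,155 in the crop) sits between the fingers. Close, then rock away.

Call:
{"op": "arm_command", "data": {
  "plan": [
    {"tx": 0.1, "ty": 0, "tz": 0.1, "wx": 0, "wy": 0, "wz": 0, "jaw": -0.3},
    {"tx": 0, "ty": 0, "tz": 0, "wx": 0, "wy": 0, "wz": 0, "jaw": -0.3},
    {"tx": 0, "ty": 0, "tz": 0, "wx": 0, "wy": 0, "wz": 0, "jaw": -0.3},
    {"tx": 0, "ty": 0, "tz": 0, "wx": 0, "wy": 0, "wz": 0, "jaw": -0.5},
    {"tx": 0, "ty": 0, "tz": 0, "wx": 0, "wy": 0, "wz": 0, "jaw": -0.5},
    {"tx": 0, "ty": 0, "tz": 0, "wx": 0, "wy": 0, "wz": 0, "jaw": -1},
    {"tx": 0, "ty": 0, "tz": 0, "wx": 0, "wy": 0, "wz": 0, "jaw": -1},
    {"tx": 0, "ty": 0, "tz": 0, "wx": 0, "wy": 0, "wz": 0, "jaw": -1},
    {"tx": 0, "ty": -0.2, "tz": 0, "wx": 0, "wy": 0, "wz": 0, "jaw": -1},
    {"tx": 0.01, "ty": -0.2, "tz": 0, "wx": 0, "wy": 0, "wz": 0, "jaw": -1},
    {"tx": 0.02, "ty": -0.2, "tz": 0, "wx": 0, "wy": 0, "wz": 0, "jaw": -1},
    {"tx": 0.02, "ty": -0.2, "tz": 0, "wx": 0, "wy": 0, "wz": 0, "jaw": -1},
    {"tx": 0.04, "ty": -0.2, "tz": 0, "wx": 0, "wy": 0, "wz": 0, "jaw": -1},
    {"tx": 0, "ty": 0, "tz": 0, "wx": 0, "wy": 0, "wz": 0, "jaw": -1},
    {"tx": 0, "ty": 0, "tz": 0, "wx": 0, "wy": 0, "wz": 0, "jaw": -1},
    {"tx": 0, "ty": 0, "tz": 0, "wx": 0, "wy": 0, "wz": 0, "jaw": -1},
    {"tx": 0, "ty": 0, "tz": 0, "wx": 0, "wy": 0, "wz": 0, "jaw": -1}
  ]
}}

```text
time: 12.6
tool_pos: [584.0, -64.1, 100.1]
tcp_rot: [-0.404, 1.57, 1.359]
contact_force: [-1.2, 0.7, 5.9]
grip_width: 26.3
```

```bash
python3 - <<'E'
from h import *
a=imaging.capture('scene')
def cr(im,u,v,r=45): return cv2.resize(im[v-r:v+r,u-r:u+r],(380,380),interpolation=cv2.INTER_CUBIC)
cv2.imwrite('pics/g8.png',cr(a,210,220))
go([574,-66,101],np.radians(11))
E
```

```text
t 12.65 p [584.  -64.  100.1] w 25.8 F [-1.1 -0.   6.1] 
M [[0.0, -0.982, -0.191], [0.0, -0.191, 0.982], [-1.0, -0.0, 0.0]]
turn tool [0.0002 0.0004 0.0001] shift cm before turn [-0.09  1.02 -0.  ] after turn [-0.09  1.02 -0.  ]
```

View pics/g8.png

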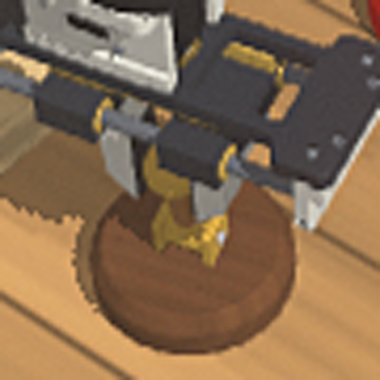

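Call:
{"op": "arm_command", "data": {
  "plan": [
    {"tx": -0.04, "ty": 0.2, "tz": 0, "wx": 0, "wy": 0, "wz": 0, "jaw": -1},
    {"tx": -0.02, "ty": 0.2, "tz": 0, "wx": 0, "wy": 0, "wz": 0, "jaw": -1},
    {"tx": -0.02, "ty": 0.2, "tz": 0, "wx": 0, "wy": 0, "wz": 0, "jaw": -1},
    {"tx": -0.01, "ty": 0.2, "tz": 0, "wx": 0, "wy": 0, "wz": 0, "jaw": -1},
    {"tx": 0, "ty": 0.2, "tz": 0, "wx": 0, "wy": 0, "wz": 0, "jaw": -1},
    {"tx": 0, "ty": 0.2, "tz": 0, "wx": 0, "wy": 0, "wz": 0, "jaw": -1},
    {"tx": 0.01, "ty": 0.2, "tz": 0, "wx": 0, "wy": 0, "wz": 0, "jaw": -1},
    {"tx": 0.02, "ty": 0.2, "tz": 0, "wx": 0, "wy": 0, "wz": 0, "jaw": -1},
    {"tx": 0.02, "ty": 0.2, "tz": 0, "wx": 0, "wy": 0, "wz": 0, "jaw": -1},
    {"tx": 0.04, "ty": 0.2, "tz": 0, "wx": 0, "wy": 0, "wz": 0, "jaw": -1},
    {"tx": 0, "ty": 0.05, "tz": 0, "wx": 0, "wy": 0, "wz": 0, "jaw": -1},
    {"tx": 0, "ty": 0, "tz": 0, "wx": 0, "wy": 0, "wz": 0, "jaw": -1},
    {"tx": 0, "ty": 0, "tz": 0, "wx": 0, "wy": 0, "wz": 0, "jaw": -1},
    {"tx": 0, "ty": 0, "tz": 0, "wx": 0, "wy": 0, "wz": 0, "jaw": -1}
  ]
}}

```text
time: 14.05
tool_pos: [564.5, -68.8, 100.3]
tcp_rot: [-2.21, 1.569, -0.447]
contact_force: [3.9, -5.0, 4.1]
grip_width: 26.2
```

```bash
python3 - <<'E'
from h import *
a=imaging.capture('scene')
def cr(im,u,v,r=45): return cv2.resize(im[v-r:v+r,u-r:u+r],(380,380),interpolation=cv2.INTER_CUBIC)
cv2.imwrite('pics/g9.png',cr(a,210,220))
go([574,-66,101],np.radians(11))
E
```

```text
t 14.1 p [564.6 -68.8 100.2] w 26.3 F [ 2.9 -4.8  3.6] 
M [[0.002, -0.982, -0.191], [-0.001, -0.191, 0.982], [-1.0, -0.002, -0.001]]
turn tool [ 0.0001 -0.0012  0.0016] shift cm before turn [-0.07 -0.98  0.09] after turn [-0.08 -0.98  0.09]
```

View pics/g9.png

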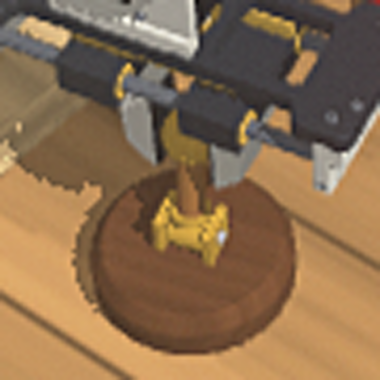

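Call:
{"op": "arm_command", "data": {
  "plan": [
    {"tx": 0, "ty": 0, "tz": 0, "wx": 0, "wy": 0, "wz": 0, "jaw": 0.2},
    {"tx": 0, "ty": 0, "tz": 0, "wx": 0, "wy": 0, "wz": 0, "jaw": 0.2},
    {"tx": 0, "ty": 0, "tz": 0, "wx": 0, "wy": 0, "wz": 0, "jaw": 0.2},
    {"tx": 0, "ty": 0, "tz": 0, "wx": 0, "wy": 0, "wz": 0, "jaw": 0.2},
    {"tx": 0, "ty": 0, "tz": 0, "wx": 0, "wy": 0, "wz": 0, "jaw": 0.6},
    {"tx": 0, "ty": 0, "tz": 0, "wx": 0, "wy": 0, "wz": 0, "jaw": 0.6},
    {"tx": 0, "ty": 0, "tz": 0, "wx": 0, "wy": 0, "wz": 0, "jaw": 0.6},
    {"tx": 0, "ty": 0, "tz": 0, "wx": 0, "wy": 0, "wz": 0, "jaw": 0.6}
  ]
}}

```text
time: 14.9
tool_pos: [563.9, -68.2, 99.9]
tcp_rot: [-0.075, 1.571, 1.688]
contact_force: [0.1, 0.3, -0.5]
grip_width: 73.0
```

```bash
python3 - <<'E'
from h import *
a=imaging.capture('scene')
cv2.imwrite('pics/s3.png',a)
def cr(im,u,v,r=45): return cv2.resize(im[v-r:v+r,u-r:u+r],(380,380),interpolation=cv2.INTER_CUBIC)
cv2.imwrite('pics/g10.png',np.hstack([cr(a,210,220),cr(a,370,255)]))
go([462,226,101],np.radians(12))
E
```

```text
t 14.95 p [563.9 -68.2  99.9] w 73.4 F [ 0.3 -0.2  0.2] 
M [[0.0, -0.982, -0.191], [0.0, -0.191, 0.982], [-1.0, -0.0, 0.0]]
turn tool [-0.0173  0.0001  0.    ] shift cm before turn [-0.11  4.39 30.83] after turn [-0.11  3.85 30.9 ]
```

View pics/g10.png

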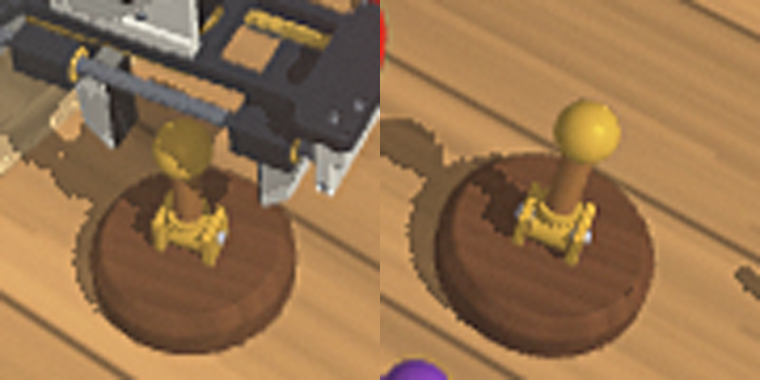

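Call:
{"op": "arm_command", "data": {
  "plan": [
    {"tx": -1, "ty": 0, "tz": 0, "wx": 0, "wy": 0, "wz": 0, "jaw": 0.8},
    {"tx": -2, "ty": 0, "tz": 0, "wx": 0, "wy": 0, "wz": 0, "jaw": 1},
    {"tx": -3, "ty": 0, "tz": 0, "wx": 0, "wy": 0, "wz": 0, "jaw": 1},
    {"tx": -3, "ty": 0, "tz": 0, "wx": 0, "wy": 0, "wz": 0, "jaw": 1},
    {"tx": -1, "ty": 0, "tz": 0, "wx": 0, "wy": 0, "wz": 0, "jaw": 1},
    {"tx": 0, "ty": 0.4, "tz": 2.5, "wx": 0, "wy": 0, "wz": 0, "jaw": 1},
    {"tx": 0, "ty": 0.4, "tz": 2.5, "wx": 0, "wy": 0, "wz": 0, "jaw": 1},
    {"tx": 0, "ty": 0.4, "tz": 2.5, "wx": 0, "wy": 0, "wz": 0, "jaw": 1},
    {"tx": 0, "ty": 0.4, "tz": 2.5, "wx": 0, "wy": 0, "wz": 0, "jaw": 1},
    {"tx": 0, "ty": 0.4, "tz": 2.5, "wx": 0, "wy": 0, "wz": 0, "jaw": 1},
    {"tx": 0, "ty": 0.4, "tz": 2.5, "wx": 0, "wy": 0, "wz": 0, "jaw": 1},
    {"tx": 0, "ty": 0.4, "tz": 2.5, "wx": 0, "wy": 0, "wz": 0, "jaw": 1},
    {"tx": 0, "ty": 0.5, "tz": 2.5, "wx": 0, "wy": 0, "wz": 0, "jaw": 1},
    {"tx": 0, "ty": 0.5, "tz": 2.5, "wx": 0, "wy": 0, "wz": 0, "jaw": 1},
    {"tx": 0, "ty": 0.5, "tz": 2.5, "wx": 0, "wy": 0, "wz": 0, "jaw": 1},
    {"tx": 0, "ty": 0.5, "tz": 2.5, "wx": 0, "wy": 0, "wz": 0, "jaw": 1},
    {"tx": 0, "ty": 0.5, "tz": 2.5, "wx": 0, "wy": 0, "wz": 0, "jaw": 1},
    {"tx": 0, "ty": 0, "tz": 0.8, "wx": 0, "wy": 0, "wz": 0, "jaw": 1},
    {"tx": 0, "ty": 0, "tz": 0, "wx": 0, "wy": 0, "wz": 0, "jaw": 1},
    {"tx": 0, "ty": 0, "tz": 0, "wx": 0, "wy": 0, "wz": 0, "jaw": 1}
  ]
}}

```text
time: 16.95
tool_pos: [453.4, 223.4, 199.8]
tcp_rot: [3.101, 1.57, -1.419]
contact_force: [-0.1, 0.8, 0.9]
grip_width: 91.7
```

```bash
python3 - <<'E'
from h import *
a=imaging.capture('scene')
cv2.imwrite('pics/s4.png',a)
s=cv2.imread('pics/s2.png');t=cv2.imread('pics/t2.png')
# leaned left ball, from crops (370,255),(137,203) r=45 scale 4.222
k=380/90
print(tri((325+207/k-.5,210+131/k-.5),(92+(561-380)/k-.5,158+203/k-.5)))
go([452.4,224.3,100],np.radians(12))
# tray floor by mask in top0
im=cv2.imread('pics/top0.png');h=cv2.cvtColor(im,cv2.COLOR_BGR2HSV)
print(h[190,348],h[280,330],im[190,348],im[280,330])
E
```

```text
(array([451.96379045, 224.22890183, 100.18138361]), np.float64(0.2969360119014557))
t 17.0 p [453.5 223.2 199.9] w 91.7 F [-0.5  0.   0.1] 
M [[0.0, -0.982, -0.19], [-0.0, -0.19, 0.982], [-1.0, -0.0, -0.0]]
turn tool [-0.0179 -0.0003  0.    ] shift cm before turn [9.99 0.08 0.13] after turn [9.99 0.08 0.13]
[ 18  98 149] [ 16 138 129] [ 92 126 149] [ 59  97 129]
```

View pics/s4.png

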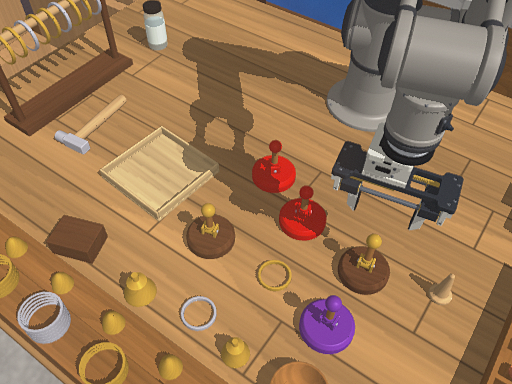

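Call:
{"op": "arm_command", "data": {
  "plan": [
    {"tx": 1.5, "ty": 0.1, "tz": 0.1, "wx": -0.02, "wy": 0, "wz": 0, "jaw": 1},
    {"tx": 1.5, "ty": 0, "tz": 0, "wx": 0, "wy": 0, "wz": 0, "jaw": 1},
    {"tx": 1.5, "ty": 0, "tz": 0, "wx": 0, "wy": 0, "wz": 0, "jaw": 1},
    {"tx": 1.5, "ty": 0, "tz": 0, "wx": 0, "wy": 0, "wz": 0, "jaw": 1},
    {"tx": 1.5, "ty": 0, "tz": 0, "wx": 0, "wy": 0, "wz": 0, "jaw": 1},
    {"tx": 1.3, "ty": 0, "tz": 0, "wx": 0, "wy": 0, "wz": 0, "jaw": 0.5},
    {"tx": 1.2, "ty": 0, "tz": 0, "wx": 0, "wy": 0, "wz": 0, "jaw": 0},
    {"tx": 0, "ty": 0, "tz": 0, "wx": 0, "wy": 0, "wz": 0, "jaw": -0.3},
    {"tx": 0, "ty": 0, "tz": 0, "wx": 0, "wy": 0, "wz": 0, "jaw": -0.3},
    {"tx": 0, "ty": 0, "tz": 0, "wx": 0, "wy": 0, "wz": 0, "jaw": -0.3},
    {"tx": 0, "ty": 0, "tz": 0, "wx": 0, "wy": 0, "wz": 0, "jaw": -0.3},
    {"tx": 0, "ty": 0, "tz": 0, "wx": 0, "wy": 0, "wz": 0, "jaw": -1},
    {"tx": 0, "ty": 0, "tz": 0, "wx": 0, "wy": 0, "wz": 0, "jaw": -1},
    {"tx": 0, "ty": 0, "tz": 0, "wx": 0, "wy": 0, "wz": 0, "jaw": -1},
    {"tx": 0, "ty": 0, "tz": 0, "wx": 0, "wy": 0, "wz": 0, "jaw": -1}
  ]
}}

```text
time: 18.5
tool_pos: [452.0, 224.7, 100.1]
tcp_rot: [-1.833, 1.57, -0.049]
contact_force: [-0.2, -1.0, 2.6]
grip_width: 26.4
```

```bash
python3 - <<'E'
from h import *
a=imaging.capture('scene')
def cr(im,u,v,r=45): return cv2.resize(im[v-r:v+r,u-r:u+r],(380,380),interpolation=cv2.INTER_CUBIC)
cv2.imwrite('pics/g11.png',cr(a,370,255))
go([463,226.5,101],np.radians(12))
E
```

```text
t 18.55 p [452.  224.7 100.1] w 26.2 F [-0.5 -1.5  2.4] 
M [[0.0, -0.978, -0.211], [0.0, -0.211, 0.978], [-1.0, -0.0, -0.0]]
turn tool [ 0.0028 -0.0001  0.0003] shift cm before turn [-0.09 -1.11 -0.06] after turn [-0.09 -1.11 -0.06]
```

View pics/g11.png

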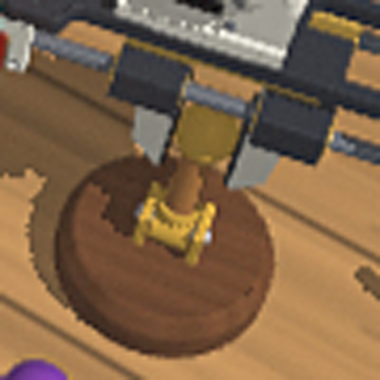

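Call:
{"op": "arm_command", "data": {
  "plan": [
    {"tx": -0.04, "ty": -0.2, "tz": 0, "wx": 0, "wy": 0, "wz": 0, "jaw": -1},
    {"tx": -0.02, "ty": -0.2, "tz": 0, "wx": 0, "wy": 0, "wz": 0, "jaw": -1},
    {"tx": -0.02, "ty": -0.2, "tz": 0, "wx": 0, "wy": 0, "wz": 0, "jaw": -1},
    {"tx": -0.01, "ty": -0.2, "tz": 0, "wx": 0, "wy": 0, "wz": 0, "jaw": -1},
    {"tx": 0, "ty": -0.2, "tz": 0, "wx": 0, "wy": 0, "wz": 0, "jaw": -1},
    {"tx": 0, "ty": 0, "tz": 0, "wx": 0, "wy": 0, "wz": 0, "jaw": -1},
    {"tx": -0.1, "ty": 0, "tz": 0, "wx": 0, "wy": 0, "wz": 0, "jaw": -1},
    {"tx": -0.1, "ty": 0, "tz": 0, "wx": 0, "wy": 0, "wz": 0, "jaw": -1},
    {"tx": -0.2, "ty": 0, "tz": 0, "wx": 0, "wy": 0, "wz": 0, "jaw": -1},
    {"tx": -0.3, "ty": 0, "tz": 0, "wx": 0, "wy": 0, "wz": 0, "jaw": -1},
    {"tx": -0.3, "ty": 0, "tz": 0, "wx": 0, "wy": 0, "wz": 0, "jaw": -1},
    {"tx": -0.2, "ty": 0, "tz": 0, "wx": 0, "wy": 0, "wz": 0, "jaw": -1},
    {"tx": -0.1, "ty": 0, "tz": 0, "wx": 0, "wy": 0, "wz": 0, "jaw": -1},
    {"tx": 0, "ty": 0, "tz": 0, "wx": 0, "wy": 0, "wz": 0, "jaw": -1},
    {"tx": 0, "ty": 0, "tz": 0, "wx": 0, "wy": 0, "wz": 0, "jaw": -1}
  ]
}}

```text
time: 20.05
tool_pos: [461.7, 226.9, 113.8]
tcp_rot: [-0.577, 1.571, 1.206]
contact_force: [0.6, -0.4, -9.7]
grip_width: 26.5
```

```bash
python3 - <<'E'
from h import *
a=imaging.capture('scene')
def cr(im,u,v,r=45): return cv2.resize(im[v-r:v+r,u-r:u+r],(380,380),interpolation=cv2.INTER_CUBIC)
cv2.imwrite('pics/g12.png',cr(a,370,255))
go([463,226.5,101],np.radians(12))
E
```

```text
t 20.1 p [461.6 226.9 113.8] w 26.3 F [ 0.1  0.2 -9.4] 
M [[-0.0, -0.978, -0.211], [0.0, -0.211, 0.978], [-1.0, 0.0, 0.0]]
turn tool [ 0.0027  0.0001 -0.0001] shift cm before turn [ 1.28 -0.13 -0.06] after turn [ 1.28 -0.13 -0.06]
```

View pics/g12.png

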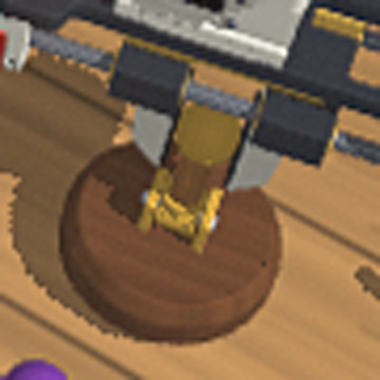

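Call:
{"op": "arm_command", "data": {
  "plan": [
    {"tx": -0.3, "ty": 0, "tz": 0, "wx": 0, "wy": 0, "wz": 0, "jaw": -1},
    {"tx": -0.6, "ty": 0, "tz": 0, "wx": 0, "wy": 0, "wz": 0, "jaw": -1},
    {"tx": -0.9, "ty": 0, "tz": 0, "wx": 0, "wy": 0, "wz": 0, "jaw": -1},
    {"tx": -0.9, "ty": 0, "tz": 0, "wx": 0, "wy": 0, "wz": 0, "jaw": -1},
    {"tx": -0.9, "ty": 0, "tz": 0, "wx": 0, "wy": 0, "wz": 0, "jaw": -1},
    {"tx": -0.9, "ty": 0, "tz": 0, "wx": 0, "wy": 0, "wz": 0, "jaw": -1},
    {"tx": -0.9, "ty": 0, "tz": 0, "wx": 0, "wy": 0, "wz": 0, "jaw": -1},
    {"tx": -0.9, "ty": 0, "tz": 0, "wx": 0, "wy": 0, "wz": 0, "jaw": -1},
    {"tx": -0.9, "ty": 0, "tz": 0, "wx": 0, "wy": 0, "wz": 0, "jaw": -1},
    {"tx": -0.9, "ty": 0, "tz": 0, "wx": 0, "wy": 0, "wz": 0, "jaw": -1},
    {"tx": -0.9, "ty": 0, "tz": 0, "wx": 0, "wy": 0, "wz": 0, "jaw": -1},
    {"tx": -0.9, "ty": 0, "tz": 0, "wx": 0, "wy": 0, "wz": 0, "jaw": -1},
    {"tx": -0.9, "ty": 0, "tz": 0, "wx": 0, "wy": 0, "wz": 0, "jaw": -1},
    {"tx": -0.9, "ty": 0, "tz": 0, "wx": 0, "wy": 0, "wz": 0, "jaw": -1},
    {"tx": -0.9, "ty": 0, "tz": 0, "wx": 0, "wy": 0, "wz": 0, "jaw": -1},
    {"tx": -0.9, "ty": 0, "tz": 0, "wx": 0, "wy": 0, "wz": 0, "jaw": -1},
    {"tx": -0.6, "ty": 0, "tz": 0, "wx": 0, "wy": 0, "wz": 0, "jaw": -1},
    {"tx": -0.3, "ty": 0, "tz": 0, "wx": 0, "wy": 0, "wz": 0, "jaw": -1},
    {"tx": 0, "ty": 0, "tz": 0, "wx": 0, "wy": 0, "wz": 0, "jaw": -1},
    {"tx": 0, "ty": 0, "tz": 0, "wx": 0, "wy": 0, "wz": 0, "jaw": -1}
  ]
}}

```text
time: 22.1
tool_pos: [461.5, 226.8, 257.5]
tcp_rot: [1.578, 1.57, -2.923]
contact_force: [0.1, -0.0, -9.2]
grip_width: 26.7
```

```bash
python3 - <<'E'
from h import *
cv2.imwrite('pics/s5.png',imaging.capture('scene'))
o,p,M=state();go([499.5,-273.5,p[2]],np.radians(12))
E
```

```text
t 22.15 p [461.4 226.8 257.4] w 26.4 F [ -0.4   0.2 -10. ] 
M [[-0.001, -0.978, -0.211], [-0.0, -0.211, 0.978], [-1.0, 0.001, -0.0]]
turn tool [ 0.0028 -0.0001 -0.0009] shift cm before turn [ 1.000e-02  6.820e+00 -4.971e+01] after turn [  0.     6.68 -49.73]
```

View pics/s5.png

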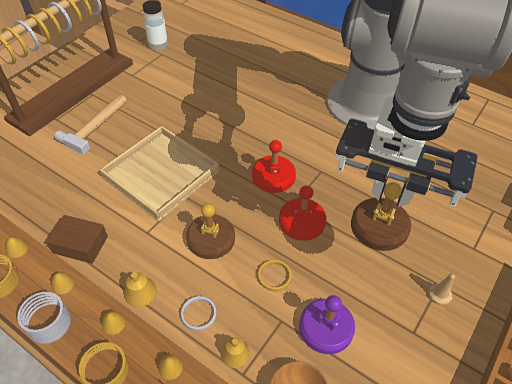

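Call:
{"op": "arm_command", "data": {
  "plan": [
    {"tx": 0, "ty": 0.03, "tz": -0.2, "wx": 0, "wy": 0, "wz": 0, "jaw": -1},
    {"tx": 0, "ty": 0.05, "tz": -0.4, "wx": 0, "wy": 0, "wz": 0, "jaw": -1},
    {"tx": 0, "ty": 0.08, "tz": -0.6, "wx": 0, "wy": 0, "wz": 0, "jaw": -1},
    {"tx": 0, "ty": 0.11, "tz": -0.8, "wx": 0, "wy": 0, "wz": 0, "jaw": -1},
    {"tx": 0, "ty": 0.14, "tz": -1.0, "wx": 0, "wy": 0, "wz": 0, "jaw": -1},
    {"tx": 0, "ty": 0.16, "tz": -1.2, "wx": 0, "wy": 0, "wz": 0, "jaw": -1},
    {"tx": 0, "ty": 0.19, "tz": -1.4, "wx": 0, "wy": 0, "wz": 0, "jaw": -1},
    {"tx": 0, "ty": 0.19, "tz": -1.4, "wx": 0, "wy": 0, "wz": 0, "jaw": -1},
    {"tx": 0, "ty": 0.19, "tz": -1.4, "wx": 0, "wy": 0, "wz": 0, "jaw": -1},
    {"tx": 0, "ty": 0.19, "tz": -1.4, "wx": 0, "wy": 0, "wz": 0, "jaw": -1},
    {"tx": 0, "ty": 0.19, "tz": -1.4, "wx": 0, "wy": 0, "wz": 0, "jaw": -1},
    {"tx": 0, "ty": 0.19, "tz": -1.4, "wx": 0, "wy": 0, "wz": 0, "jaw": -1},
    {"tx": 0, "ty": 0.19, "tz": -1.4, "wx": 0, "wy": 0, "wz": 0, "jaw": -1},
    {"tx": 0, "ty": 0.19, "tz": -1.4, "wx": 0, "wy": 0, "wz": 0, "jaw": -1},
    {"tx": 0, "ty": 0.19, "tz": -1.4, "wx": 0, "wy": 0, "wz": 0, "jaw": -1},
    {"tx": 0, "ty": 0.19, "tz": -1.4, "wx": 0, "wy": 0, "wz": 0, "jaw": -1},
    {"tx": 0, "ty": 0.19, "tz": -1.4, "wx": 0, "wy": 0, "wz": 0, "jaw": -1},
    {"tx": 0, "ty": 0.19, "tz": -1.4, "wx": 0, "wy": 0, "wz": 0, "jaw": -1},
    {"tx": 0, "ty": 0.19, "tz": -1.4, "wx": 0, "wy": 0, "wz": 0, "jaw": -1},
    {"tx": 0, "ty": 0.19, "tz": -1.4, "wx": 0, "wy": 0, "wz": 0, "jaw": -1}
  ]
}}

```text
time: 24.15
tool_pos: [480.3, -13.8, 257.8]
tcp_rot: [-0.07, 1.571, 1.713]
contact_force: [-0.3, 0.1, -8.8]
grip_width: 26.3
```

Call:
{"op": "arm_command", "data": {
  "plan": [
    {"tx": 0, "ty": 0.19, "tz": -1.4, "wx": 0, "wy": 0, "wz": 0, "jaw": -1},
    {"tx": 0, "ty": 0.19, "tz": -1.4, "wx": 0, "wy": 0, "wz": 0, "jaw": -1},
    {"tx": 0, "ty": 0.19, "tz": -1.4, "wx": 0, "wy": 0, "wz": 0, "jaw": -1},
    {"tx": 0, "ty": 0.19, "tz": -1.4, "wx": 0, "wy": 0, "wz": 0, "jaw": -1},
    {"tx": 0, "ty": 0.19, "tz": -1.4, "wx": 0, "wy": 0, "wz": 0, "jaw": -1},
    {"tx": 0, "ty": 0.19, "tz": -1.4, "wx": 0, "wy": 0, "wz": 0, "jaw": -1},
    {"tx": 0, "ty": 0.19, "tz": -1.4, "wx": 0, "wy": 0, "wz": 0, "jaw": -1},
    {"tx": 0, "ty": 0.19, "tz": -1.4, "wx": 0, "wy": 0, "wz": 0, "jaw": -1},
    {"tx": 0, "ty": 0.19, "tz": -1.4, "wx": 0, "wy": 0, "wz": 0, "jaw": -1},
    {"tx": 0, "ty": 0.19, "tz": -1.4, "wx": 0, "wy": 0, "wz": 0, "jaw": -1},
    {"tx": 0, "ty": 0.19, "tz": -1.4, "wx": 0, "wy": 0, "wz": 0, "jaw": -1},
    {"tx": 0, "ty": 0.19, "tz": -1.4, "wx": 0, "wy": 0, "wz": 0, "jaw": -1},
    {"tx": 0, "ty": 0.19, "tz": -1.4, "wx": 0, "wy": 0, "wz": 0, "jaw": -1},
    {"tx": 0, "ty": 0.19, "tz": -1.4, "wx": 0, "wy": 0, "wz": 0, "jaw": -1},
    {"tx": 0, "ty": 0.19, "tz": -1.4, "wx": 0, "wy": 0, "wz": 0, "jaw": -1},
    {"tx": 0, "ty": 0.16, "tz": -1.2, "wx": 0, "wy": 0, "wz": 0, "jaw": -1},
    {"tx": 0, "ty": 0.14, "tz": -1.0, "wx": 0, "wy": 0, "wz": 0, "jaw": -1},
    {"tx": 0, "ty": 0.11, "tz": -0.8, "wx": 0, "wy": 0, "wz": 0, "jaw": -1},
    {"tx": 0, "ty": 0.08, "tz": -0.6, "wx": 0, "wy": 0, "wz": 0, "jaw": -1},
    {"tx": 0, "ty": 0.04, "tz": -0.3, "wx": 0, "wy": 0, "wz": 0, "jaw": -1}
  ]
}}

```text
time: 26.15
tool_pos: [499.7, -263.6, 257.7]
tcp_rot: [-0.055, 1.571, 1.728]
contact_force: [-0.4, 0.6, -9.0]
grip_width: 26.0
```

Call:
{"op": "arm_command", "data": {
  "plan": [
    {"tx": 0, "ty": 0, "tz": 0, "wx": 0, "wy": 0, "wz": 0, "jaw": -1},
    {"tx": 0, "ty": 0, "tz": 0, "wx": 0, "wy": 0, "wz": 0, "jaw": -1},
    {"tx": 0, "ty": 0, "tz": 0, "wx": 0, "wy": 0, "wz": 0, "jaw": -1},
    {"tx": 0, "ty": 0, "tz": 0, "wx": 0, "wy": 0, "wz": 0, "jaw": -1},
    {"tx": 0, "ty": 0, "tz": 0, "wx": 0, "wy": 0, "wz": 0, "jaw": -1}
  ]
}}

```text
time: 26.65
tool_pos: [499.7, -262.9, 257.9]
tcp_rot: [-1.256, 1.571, 0.528]
contact_force: [-0.3, -0.2, -10.3]
grip_width: 26.3
```

```bash
python3 - <<'E'
from h import *
cv2.imwrite('pics/s6.png',imaging.capture('scene'))
go([499.5,-273.5,106],np.radians(12))
E
```

```text
t 26.7 p [ 499.7 -263.   257.9] w 26.6 F [ 0.1  0.2 -9.2] 
M [[0.0, -0.978, -0.211], [0.0, -0.211, 0.978], [-1.0, -0.0, -0.0]]
turn tool [ 0.003  -0.      0.0001] shift cm before turn [15.19  0.24 -1.03] after turn [15.19  0.23 -1.03]
```

View pics/s6.png

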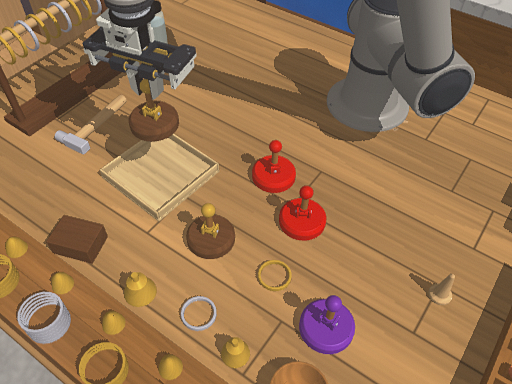

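```bash
python3 - <<'E'
from h import *
P=[plane('scene',*c,28) for c in((162,129),(217,167),(160,215),(102,172))]
print(np.mean(P,0),[p.round() for p in P])
E
```

```text
[ 507.5910864 -262.5268298   28.       ] [array([ 408., -348.,   28.]), array([ 428., -164.,   28.]), array([ 604., -177.,   28.]), array([ 590., -362.,   28.])]
```

Call:
{"op": "arm_command", "data": {
  "plan": [
    {"tx": 0.4, "ty": 0, "tz": -0.2, "wx": 0, "wy": 0, "wz": 0, "jaw": -1},
    {"tx": 0.8, "ty": 0.1, "tz": -0.4, "wx": 0, "wy": 0, "wz": 0, "jaw": -1},
    {"tx": 1, "ty": 0.1, "tz": -0.4, "wx": 0, "wy": 0, "wz": 0, "jaw": -1},
    {"tx": 1, "ty": 0, "tz": 0, "wx": 0, "wy": 0, "wz": 0, "jaw": -1},
    {"tx": 1, "ty": 0, "tz": 0, "wx": 0, "wy": 0, "wz": 0, "jaw": -1},
    {"tx": 1, "ty": 0, "tz": 0, "wx": 0, "wy": 0, "wz": 0, "jaw": -1},
    {"tx": 1, "ty": 0, "tz": 0, "wx": 0, "wy": 0, "wz": 0, "jaw": -1},
    {"tx": 1, "ty": 0, "tz": 0, "wx": 0, "wy": 0, "wz": 0, "jaw": -1},
    {"tx": 1, "ty": 0, "tz": 0, "wx": 0, "wy": 0, "wz": 0, "jaw": -1},
    {"tx": 1, "ty": 0, "tz": 0, "wx": 0, "wy": 0, "wz": 0, "jaw": -1},
    {"tx": 0.8, "ty": 0, "tz": 0, "wx": 0, "wy": 0, "wz": 0, "jaw": -1},
    {"tx": 0.6, "ty": 0, "tz": 0, "wx": 0, "wy": 0, "wz": 0, "jaw": -1},
    {"tx": 0.4, "ty": 0, "tz": 0, "wx": 0, "wy": 0, "wz": 0, "jaw": -1},
    {"tx": 0, "ty": 0, "tz": 0, "wx": 0, "wy": 0, "wz": 0, "jaw": -1},
    {"tx": 0, "ty": 0, "tz": 0, "wx": 0, "wy": 0, "wz": 0, "jaw": -1}
  ]
}}

```text
time: 28.2
tool_pos: [500.0, -273.5, 148.1]
tcp_rot: [-2.346, 1.57, -0.563]
contact_force: [-0.2, -0.4, -9.2]
grip_width: 26.7
```

```bash
python3 - <<'E'
from h import *
cv2.imwrite('pics/s7.png',imaging.capture('scene'))
go([499.5,-273.5,106],np.radians(12))
E
```

```text
t 28.25 p [ 500.  -273.5  148.2] w 26.3 F [-0.3 -0.3 -9. ] 
M [[0.001, -0.978, -0.211], [-0.0, -0.211, 0.978], [-1.0, -0.001, -0.001]]
turn tool [ 0.0028 -0.0006  0.0007] shift cm before turn [4.22 0.05 0.01] after turn [4.22 0.05 0.01]
```

View pics/s7.png

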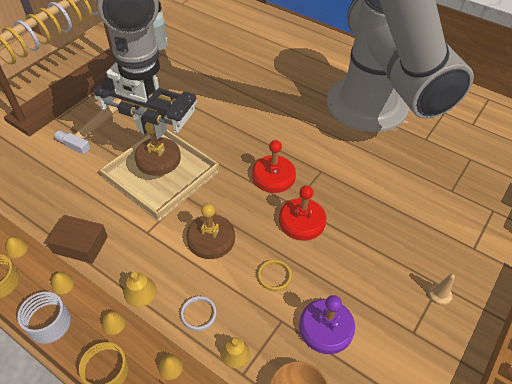

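Call:
{"op": "arm_command", "data": {
  "plan": [
    {"tx": 0.4, "ty": -0.1, "tz": 0.2, "wx": 0, "wy": 0, "wz": 0, "jaw": -1},
    {"tx": 0.6, "ty": -0.2, "tz": 0.2, "wx": 0, "wy": 0, "wz": 0, "jaw": -1},
    {"tx": 0.7, "ty": 0, "tz": 0, "wx": 0, "wy": 0, "wz": 0, "jaw": -1},
    {"tx": 0.7, "ty": 0, "tz": 0, "wx": 0, "wy": 0, "wz": 0, "jaw": -1},
    {"tx": 0.6, "ty": 0, "tz": 0, "wx": 0, "wy": 0, "wz": 0, "jaw": -1},
    {"tx": 0.4, "ty": 0, "tz": 0, "wx": 0, "wy": 0, "wz": 0, "jaw": -1},
    {"tx": 0.2, "ty": 0, "tz": 0, "wx": 0, "wy": 0, "wz": 0, "jaw": -1},
    {"tx": 0.2, "ty": 0, "tz": 0, "wx": 0, "wy": 0, "wz": 0, "jaw": -1},
    {"tx": 0.1, "ty": 0, "tz": 0, "wx": 0, "wy": 0, "wz": 0, "jaw": -1},
    {"tx": 0.1, "ty": 0, "tz": 0, "wx": 0, "wy": 0, "wz": 0, "jaw": -1},
    {"tx": 0.1, "ty": 0, "tz": 0, "wx": 0, "wy": 0, "wz": 0, "jaw": -1},
    {"tx": 0, "ty": 0, "tz": 0, "wx": 0, "wy": 0, "wz": 0, "jaw": -1},
    {"tx": 0, "ty": 0, "tz": 0, "wx": 0, "wy": 0, "wz": 0, "jaw": -1}
  ]
}}

```text
time: 29.55
tool_pos: [501.9, -268.8, 106.9]
tcp_rot: [-1.915, 1.571, -0.132]
contact_force: [1.0, -0.2, -9.8]
grip_width: 26.6
```

```bash
python3 - <<'E'
from h import *
a=imaging.capture('scene')
def cr(im,u,v,r=60): return cv2.resize(im[v-r:v+r,u-r:u+r],(480,480),interpolation=cv2.INTER_CUBIC)
cv2.imwrite('pics/g13.png',cr(a,160,165))
go([502,-269.5,106],np.radians(12))
E
```

```text
t 29.6 p [ 501.9 -268.8  106.9] w 26.0 F [ 0.1  1.1 -8.3] 
M [[0.0, -0.978, -0.211], [-0.0, -0.211, 0.978], [-1.0, -0.0, -0.0]]
turn tool [ 0.0028 -0.0001  0.0002] shift cm before turn [ 0.09  0.01 -0.07] after turn [ 0.09  0.01 -0.07]
```

View pics/g13.png

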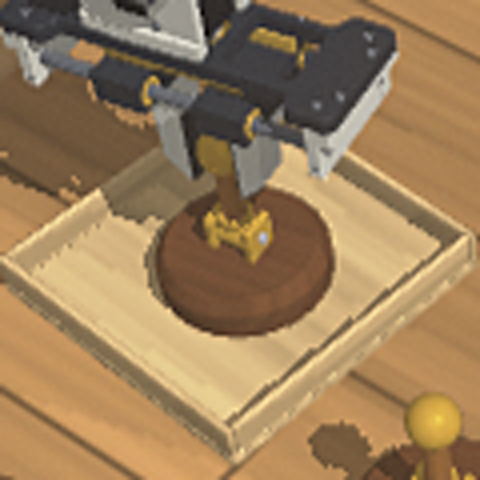

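Nearly down and centred; weight still fully on the gripper, so lower 1 mm at a time.

Call:
{"op": "arm_command", "data": {
  "plan": [
    {"tx": 0.05, "ty": 0, "tz": 0, "wx": 0, "wy": 0, "wz": 0, "jaw": -1},
    {"tx": 0.05, "ty": 0, "tz": 0, "wx": 0, "wy": 0, "wz": 0, "jaw": -1},
    {"tx": 0.05, "ty": 0, "tz": 0, "wx": 0, "wy": 0, "wz": 0, "jaw": -1},
    {"tx": 0, "ty": 0, "tz": 0, "wx": 0, "wy": 0, "wz": 0, "jaw": -1},
    {"tx": 0, "ty": 0, "tz": 0, "wx": 0, "wy": 0, "wz": 0, "jaw": -1},
    {"tx": 0, "ty": 0, "tz": 0, "wx": 0, "wy": 0, "wz": 0, "jaw": -1}
  ]
}}

```text
time: 30.2
tool_pos: [502.3, -268.9, 106.0]
tcp_rot: [-2.227, 1.569, -0.444]
contact_force: [0.1, 1.6, 2.0]
grip_width: 26.4
```

Call:
{"op": "arm_command", "data": {
  "plan": [
    {"tx": 0, "ty": 0, "tz": 0, "wx": 0, "wy": 0, "wz": 0, "jaw": 0},
    {"tx": 0, "ty": 0, "tz": 0, "wx": 0, "wy": 0, "wz": 0, "jaw": 0},
    {"tx": 0, "ty": 0, "tz": 0, "wx": 0, "wy": 0, "wz": 0, "jaw": 0.3},
    {"tx": 0, "ty": 0, "tz": 0, "wx": 0, "wy": 0, "wz": 0, "jaw": 0.5},
    {"tx": 0, "ty": 0, "tz": 0, "wx": 0, "wy": 0, "wz": 0, "jaw": 0.7},
    {"tx": 0, "ty": 0, "tz": 0, "wx": 0, "wy": 0, "wz": 0, "jaw": 0.7},
    {"tx": 0, "ty": 0, "tz": 0, "wx": 0, "wy": 0, "wz": 0, "jaw": 0.7},
    {"tx": -0.5, "ty": 0, "tz": 0, "wx": 0, "wy": 0, "wz": 0, "jaw": 0.7},
    {"tx": -1.5, "ty": 0, "tz": 0, "wx": 0, "wy": 0, "wz": 0, "jaw": 0.7},
    {"tx": -2.5, "ty": 0, "tz": 0, "wx": 0, "wy": 0, "wz": 0, "jaw": 0.7},
    {"tx": -3, "ty": 0, "tz": 0, "wx": 0, "wy": 0, "wz": 0, "jaw": 0.7},
    {"tx": -3, "ty": 0, "tz": 0, "wx": 0, "wy": 0, "wz": 0, "jaw": 0.7},
    {"tx": -2, "ty": 0, "tz": 0, "wx": 0, "wy": 0, "wz": 0, "jaw": 0.7},
    {"tx": 0, "ty": 2, "tz": 0, "wx": 0, "wy": 0, "wz": 0, "jaw": 0.7},
    {"tx": 0, "ty": 3, "tz": 0, "wx": 0, "wy": 0, "wz": 0, "jaw": 0.7},
    {"tx": 0, "ty": 3, "tz": 0, "wx": 0, "wy": 0, "wz": 0, "jaw": 0.7},
    {"tx": 0, "ty": 1, "tz": 0, "wx": 0, "wy": 0, "wz": 0, "jaw": 0.7},
    {"tx": 0, "ty": 0, "tz": 0, "wx": 0, "wy": 0, "wz": 0, "jaw": 0.7},
    {"tx": 0, "ty": 0, "tz": 0, "wx": 0, "wy": 0, "wz": 0, "jaw": 0.7}
  ]
}}

```text
time: 32.1
tool_pos: [414.7, -287.9, 230.7]
tcp_rot: [-2.13, 1.57, -0.347]
contact_force: [0.2, -0.2, -1.2]
grip_width: 78.1
```

```bash
python3 - <<'E'
from h import *
cv2.imwrite('pics/s8.png',imaging.capture('scene'));cv2.imwrite('pics/t8.png',imaging.capture('top'))
go([502,-269.5,106],np.radians(12))
E
```

```text
t 32.2 p [ 414.9 -287.6  230.3] w 78.1 F [ 0.2 -0.2  0.4] 
M [[0.001, -0.977, -0.211], [-0.0, -0.211, 0.977], [-1.0, -0.001, -0.0]]
turn tool [ 0.0034 -0.0002  0.0006] shift cm before turn [12.44 -8.89 -0.07] after turn [12.43 -8.9  -0.04]
```

View pics/s8.png

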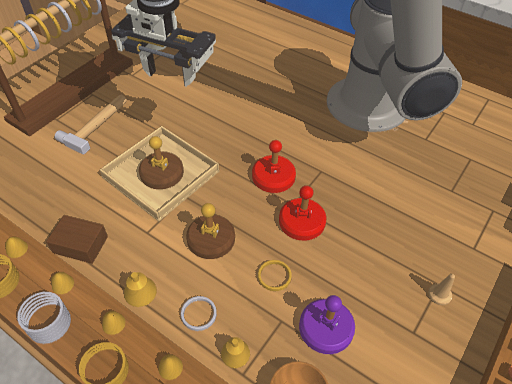

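View pics/t8.png

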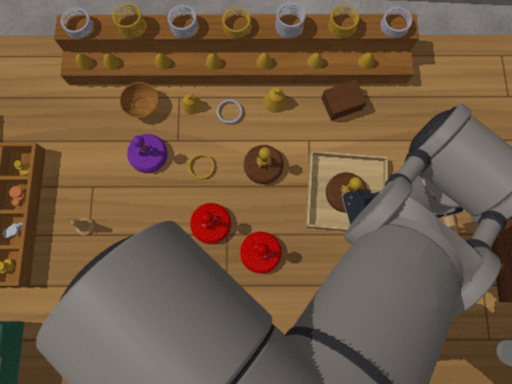

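```bash
python3 - <<'E'
from plant import bot
print(bot.close_job())
E
```

```text
the job is handed in; nothing more can be done
None
```

I tested both posts, found the left-hand stand worn, set it in the repair tray, and handed the job in at about 32 s of the 72 s allowed.

- **Left post:** I rocked it about 10 mm at the ball each way, roughly ±9–10 degrees. It gave no clear spring force, and it stayed leaning about 11 mm off upright at the ball when released, both just after and several seconds later. That makes it the worn one.
- **Right post:** I rocked it the same way. It pushed back with about 3–4 N when leaned towards the robot, and it was upright again when released. I left it standing where it was.
- **Placing:** I pinched the worn stand's ball, brought the post upright and lifted it. It hung level at about 9 N. I lowered it into the tray in small steps until the force showed the tray carrying it, then let go and backed off.

**Last checks:** The final pictures show the worn stand flat and near the tray centre, the sound stand upright at its starting pixels, and the gripper clear of everything.

Three measurements were imperfect:
- **Tray centre:** the two camera estimates differed by about 14 mm, so I aimed between them, well inside the 48 mm tolerance.
- **Finger opening:** it read about 26 mm on the 28 mm ball in every grip, but the grip held.
- **Grip force:** it was fixed at 30 N, so the posts were rocked with that rather than the suggested 10–20 N.

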